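Raise the sample to the mark and scan it

TASK

Stand the small orange-capped sample bottle upright in the ring on the white lift plate, and slide the blue wedge, nose first, under the plate from the front until the plate's red pointer is level with the green band on the gauge post. Only when both are so, squeeze the scanner's orange trigger fully home, hold it for about a second and let it spring back. Leave the bottle, the raised plate and the wedge in place, and do not disturb the other things on the bench.

Things in the scene. Friction and masses are not known exactly. Their poses are not given: they have to be found in the camera images.
- sample_c (a point): centre (60 mm up, on the axis, z up) of the loose sample bottle: pale round bottle, white label, orange cap; 56 mm diameter up to 90 mm height, cap narrower, 120 mm high in all, 0.1 to 0.2 kg. It starts upright on the bench, sometimes in the wedge's way in front of the lift stage
- wedge_grip (a point): where to grip the loose blue wedge: on its upright yellow grip (28 mm long in x, 24 mm wide in y, 90 mm high), 68 mm above the flat underside. x points to the nose, z up: the blue ramp, 44 mm wide, begins 14 mm ahead, 41.5 mm high, and falls 1 in 4 to a 4 mm high nose edge 164 mm ahead. 0.2 kg, mass centre about 25 mm ahead; stays by friction where it is left, also under load
- wedge_nose (a point): middle of the lower edge of the wedge's nose, 164 mm ahead of the grip at the underside
- mouth (a point): bench point right below the lift stage's roller. x points into the stage (the way to slide the wedge), z up. The wedge slides on the bench between two rails (66 mm apart, 16 mm high, from 15 mm before this point to 100 mm beyond). At rest the roller (12 mm thick, 50 mm wide) leaves 15 mm of height; the plate's front edge is 13 mm before this point, its underside 27 mm up
- plate_mid (a point): centre of the upper face of the white lift plate (110 x 120 mm, 8 mm thick, its top 35 mm above the bench at rest), 42 mm beyond the roller, in the middle of a teal ring of 72 mm diameter. The plate moves only straight up (0.3 kg, 30 mm at most) and falls back unless held. Four guide rods near its corners reach 68 mm above the bench
- plate (a joint): height of the lift plate above its rest, m (0 at rest)
- pointer (a point): tip of the plate's red pointer, at mid-thickness of the plate, which sticks out on the plate's left side beside the gauge post and rises with the plate
- mark_c (a point): centre of the 8 mm high green band (between two thin black rims) on the upright gauge post, 85 mm high, left of the plate; the pointer must rise to this height, 8 to 18 mm above its rest
- squeeze (a point): middle of the fixed grip of the scanner, 98 mm above the bench, where to pinch. The white and teal pistol scanner is clamped lying on its side: its grip runs level along x (butt 59 mm to -x; the barrel, 46 mm wide and 42 mm high, begins 46 mm to +x and reaches 79 mm to +y). Grip 30 mm thick in y (faces at -15 and +15 mm), 30 mm high; free above, 70 mm free below
- trigger_face (a point): outer face of the scanner's orange trigger at its pressing place; it moves with the trigger. At rest 43 mm from the grip's middle in +y of the squeeze frame, squeezed home about 32 mm. A pinch from above along y, one finger here, the other on the grip's back, squeezes it
- trigger (a joint): angle of the orange trigger (bar 64 x 11 x 22 mm, hinged on an upright axis near the barrel), rad: 0 released, 0.27 squeezed home against its stop. A spring (about 3 N at rest, 7 N at home, at the pressing place) pushes it back out
- tub_c (a point): bystander, to be left alone: white plastic tub, 84 mm diameter, 110 mm high, blue label; stands in the front left or front right of the bench. Point 55 mm up on its axis
- tube_rack_c (a point): bystander, to be left alone: red micro-tube rack, 90 x 70 mm, tubes to 52 mm high, between lift stage and scanner. Point 20 mm up
- tip_box_c (a point): bystander, to be left alone: blue box with pale lid, 120 x 85 x 66 mm, left of the lift stage. Point 30 mm up
- amber_bottle_c (a point): bystander, to be left alone: brown bottle with black cap, 66 mm diameter, 150 mm high, behind the lift stage. Point 70 mm up
- clear_bottle_c (a point): bystander, to be left alone: pale bottle with orange cap, 70 mm diameter, 140 mm high (larger than the sample bottle), behind the scanner; not the sample. Point 70 mm up
- wash_bottle_c (a point): bystander, to be left alone: white bottle with narrow neck and red cap, 68 mm diameter, 160 mm high, right of the scanner. Point 70 mm up
- timer_c (a point): bystander, to be left alone: grey lab timer, 75 x 70 x 22 mm, lying behind the lift stage. Point 11 mm up
Mind the look-alikes: they are no part of the job. Leave any purple or yellow look-alike of the part that bears mouth alone.

How it is judged:
By the outcome, as a careful person would: the job done as asked, in the order asked, and still so for the second after the job is handed in, with the robot touching nothing.
It also fails if it takes over 72 s, if anything falls off the work surface, if the arm or the gripper's body presses on something with over 40 N, if the wrist force passes 120 N, or if a joint passes its speed limit or range.

ROBOT

A 6-joint arm with a two-finger parallel gripper is mounted at the origin on the work surface. World frame = base frame: x ahead of the robot, y to its left, z up, the work surface at z = 0. Lengths are in mm, angles in rad, forces in N, time in s.
With the tool pointing down it reaches from about 400 to 825 mm from the base axis. Payload 7 kg.
Tool frame: the origin (TCP) lies on the centre line of the jaws, within the pads' length; the fingertips stand r.nose_length ahead of it and the grasp point (between the pads) lies 11 mm behind it (r.nose_length is the distance from the TCP to the fingertips, in mm); y points along the fingers, z is the direction in which the jaws open and shut, and the axes are right-handed (so a half turn about y gives the same grasp; the last joint's range is limited). The gripper opens to 85 mm and grips with 20 to 120 N. Pads are 22 mm wide; open, the fingers measure 114 mm over their backs; the gripper's body (76 mm by 85 mm) begins 54 mm behind the grasp point. The pads swing forward as they close: fully open they stand 13 mm farther back than shut.
Start: joints at [-0.848, 0.359, 0.012, 0, -1.224, -0.288], TCP at [284.301, -612.183, 203.902] pointing down, gripper open.
Joint ranges: [-3.07, 3.07], [-1.43, 2.12], [-1.02, 1.25], [-3.03, 1.67], [-3.05, -0], [-3.03, 3.03]. Speed limits (rad/s): [2.39, 2.39, 3.01, 3.14, 3.14, 3.14].

INTERFACE

Orientations are given as a unit quaternion [w, x, y, z].
In Python, from bench import r, hand, kin, imaging, models gives the robot as it stands. Calls block until the motion is done:
- r.movep(position, orientation): joint-space move of the TCP to a pose.
- r.movel(position, attitude=None, feed=150, f_stop=None): straight line of the TCP; attitude=None keeps the orientation; feed is the mean speed in mm/s. With f_stop (N) it stops when the force on the tool has changed by that much, and returns True; else False.
- r.goto_joints(angles): joint-space move.
- hand.set_gripper(opening, newtons=None): opening from 0.0 (shut) to 1.0 (fully open); newtons is the grip in N (None keeps the last); returns when the fingers have stopped.
- r.hold(seconds).
- kin.ik(position, orientation): joint angles nearest the present ones, or None.
- r.get_state(): the state.
- imaging.read_camera(name): name is "scene" or "top" or "wrist"; returns (picture, depth): 420x560x3 uint8, blue, green, red; 420x560 float32, mm along the optical axis (not along the pixel's ray), 0 where there is no reading.
- imaging.camera_info(name): a dict with "vfov" (degrees; the focal length in pixels is half the picture's height over the tangent of half this angle, whatever the lens; pixels are square), "cx", "cy" (the principal point, pixels), "distortion" ([k1, k2, p1, p2, k3] as OpenCV has them; the pictures are not rectified), "pose" (4x4, takes a point from camera to world coordinates). Camera axes: x right, y up, looking along -z (the intrinsics and any distortion apply to the point x, -y, -z); pixel columns grow to the right and rows downward; lengths in mm; the calibration is good to about 2 mm. A picture is of the moment at which its call begins: read the wrist's pose just before it. camera_info takes no time and is no camera call; for the wrist camera it gives the pose at the moment of the call.
A pose or a line that the arm cannot do raises r.Unreachable and nothing moves.
- r.sign_off(): hands the job in, once; it reports no verdict.
Trained networks look in the newest picture that a camera, given by its name, has taken for a name from the list of things; names that differ only in an ending like _2 or _b are one class to them, and where a whole thing is asked for, a point or a joint stands for the part that bears it (a point fixed in the world has none). Each returns a list of dicts, best first, with "p" (0 to 1); they miss things now and then, are a little off and sometimes report something else, mostly with a low value. They report only what shows in the picture. A call takes as long as a camera call. They do not tell look-alikes from the thing itself.
- models.cut_out(camera, target): "mask" (420x560 bool, what is visible of it).
- models.pinpoint(camera, target): "location" ([x, y, z] in mm, in world coordinates, good to about 4 mm: a listed point, or the origin of a listed thing).
The state is a dict: "time": time; "joints": joint angles; "dq": joint speeds; "effort": joint torques, N m; "tool_pos": TCP position; "tool_rot": TCP orientation; "ft_force": force on the tool from outside, world axes, zero at the start; "torque": the same for the moment, N m; "gripper_width": opening from 0.0 (shut) to 1.0 (fully open).
Only numpy, scipy, OpenCV 4.12 (cv2) and the standard library are available. Lean on these libraries where they do the work, as an engineer would, in place of code of your own. Each camera call takes 0.05 s, during which the arm holds its last target.

## Working session

There is one attempt and no reset: what is moved stays moved. The work goes in short steps, each a Python script; the robot and the scene stay as the last script left them, time stands still between calls to the robot, and variables do not carry over. Pictures are saved under pics/ and viewed, and the job is handed in when it is done.

```bash
ls; mkdir -p pics
python3 - <<'E'
from bench import r, hand, kin, imaging, models
import cv2,numpy as np
s=r.get_state(); print(s, r.nose_length)
for c in ["scene","top","wrist"]:
    i=imaging.camera_info(c); print(c,i)
    p,d=imaging.read_camera(c); cv2.imwrite(f"pics/{c}0.png",p)
E
```

```text
pics
{'time': 0.0, 'joints': array([-8.47910877e-01,  3.59386493e-01,  1.10437297e-02, -3.45981272e-04,
       -1.22409473e+00, -2.88093609e-01]), 'dq': array([ 0.00123114,  0.00052785, -0.00118523, -0.00035699, -0.00111638,
       -0.00098748]), 'effort': array([-3.39422091e-03, -5.83324814e+01,  2.93419594e+01,  6.93663016e+00,
       -6.05996451e-03,  4.86256215e-05]), 'tool_pos': array([ 284.06468318, -611.72844974,  202.95813975]), 'tool_rot': array([ 0.69103531, -0.68990858, -0.15229307,  0.15265376]), 'ft_force': array([-0.04764927, -0.62000342, -0.0166424 ]), 'torque': array([ 0.01560751,  0.02776506, -0.01121721]), 'gripper_width': 0.9972065937068325} 8.0
scene {'vfov': 57.64126784430335, 'cx': 282.3748842723607, 'cy': 201.08224274407303, 'distortion': array([-0.0851436,  0.       ,  0.       ,  0.       ,  0.       ]), 'pose': array([[-7.51954072e-01, -4.66825792e-01,  4.65444683e-01,
         1.07601396e+03],
       [ 6.59107546e-01, -5.45189062e-01,  5.18021359e-01,
         5.28110345e+02],
       [ 1.19296187e-02,  6.96306374e-01,  7.17645538e-01,
         9.15359821e+0
[... 435 characters left out ...]
+01],
       [-1.27956945e-03,  8.00122093e-02,  9.96793062e-01,
         9.85270812e+02],
       [ 0.00000000e+00,  0.00000000e+00,  0.00000000e+00,
         1.00000000e+00]])}
wrist {'vfov': 62.23114491417895, 'cx': 280.33868829083053, 'cy': 212.8597749066092, 'distortion': array([-0.05513074,  0.        ,  0.        ,  0.        ,  0.        ]), 'pose': array([[-4.21031672e-01, -8.56790891e-01, -2.97727561e-01,
         2.08562187e+02],
       [ 9.07043452e-01, -3.96934930e-01, -1.40409537e-01,
        -6.47435474e+02],
       [ 2.12314401e-03, -3.29168697e-01,  9.44268744e-01,
         3.73303202e+02],
       [ 0.00000000e+00,  0.00000000e+00,  0.00000000e+00,
         1.00000000e+00]])}
```

View pics/top0.png

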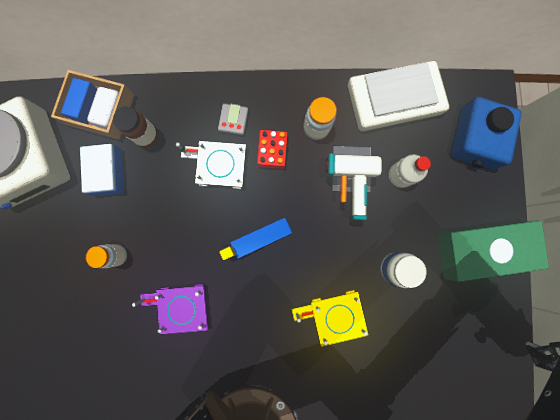

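View pics/scene0.png

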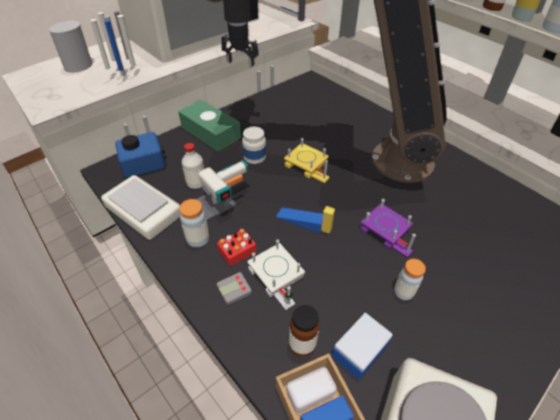

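Run:
```python
from bench import r, hand, kin, imaging, models
import numpy as np
for c in ["top","scene"]:
  imaging.read_camera(c)
  for n in "sample_c wedge_grip wedge_nose mouth plate_mid pointer mark_c squeeze trigger_face tub_c tube_rack_c tip_box_c clear_bottle_c amber_bottle_c wash_bottle_c timer_c".split():
    print(c,n,[(np.round(x["location"]),round(x["p"],2)) for x in models.pinpoint(c,n)[:3]])
```

```text
top sample_c [(array([456., 344.,  58.]), 0.63)]
top wedge_grip [(array([459.,  47.,  66.]), 0.61)]
top wedge_nose [(array([ 527., -102.,    2.]), 0.68)]
top mouth [(array([649.,  66.,   0.]), 0.94)]
top plate_mid [(array([682.,  68.,  36.]), 0.93), (array([ 290., -230.,   37.]), 0.93), (array([320., 165.,  29.]), 0.82)]
top pointer [(array([343., 255.,  33.]), 0.97), (array([721., 152.,  34.]), 0.95), (array([ 309., -132.,   31.]), 0.86)]
top mark_c []
top squeeze [(array([ 591., -272.,   97.]), 0.61)]
top trigger_face [(array([ 592., -228.,  102.]), 0.48), (array([680., 374.,  32.]), 0.27)]
top tub_c [(array([ 410., -384.,   57.]), 0.92)]
top tube_rack_c [(array([722., -67.,  20.]), 0.78)]
top tip_box_c [(array([679., 375.,  31.]), 0.6)]
top clear_bottle_c [(array([ 788., -187.,   69.]), 0.69), (array([ 526., -101.,    3.]), 0.27)]
top amber_bottle_c [(array([774., 268.,  67.]), 0.93)]
top wash_bottle_c [(array([ 653., -407.,   68.]), 0.75), (array([ 529., -103.,    1.]), 0.42)]
top timer_c [(array([809.,  32.,  13.]), 0.56), (array([772., 269.,  69.]), 0.55)]
scene sample_c [(arra
[... 386 characters left out ...]
.,   30.]), 0.96), (array([347., 261.,  30.]), 0.9), (array([721., 152.,  30.]), 0.75)]
scene mark_c [(array([719., 162.,  50.]), 0.51)]
scene squeeze [(array([ 592., -270.,   99.]), 0.65)]
scene trigger_face [(array([ 591., -225.,  100.]), 0.47), (array([453., 340.,  58.]), 0.34)]
scene tub_c [(array([ 408., -383.,   56.]), 0.63)]
scene tube_rack_c [(array([725., -69.,  18.]), 0.71)]
scene tip_box_c [(array([677., 377.,  31.]), 0.59)]
scene clear_bottle_c [(array([ 783., -187.,   73.]), 0.78)]
scene amber_bottle_c [(array([772., 271.,  73.]), 0.82), (array([463.,  41.,  68.]), 0.67)]
scene wash_bottle_c [(array([ 652., -405.,   71.]), 0.57)]
scene timer_c [(array([809.,  30.,  14.]), 0.67)]
```

Candidates for the stage: white (top px 220,163), purple (181,310) and yellow (340,318). The white one has the white plate, so that is the target. Candidates for the sample: the bottle at (98,257) and the one at (320,112). The second is behind the scanner and larger, so it should be the clear bottle. I'll confirm both with crops and depth.

```bash
cat > h.py <<'E'
from bench import r, hand, kin, imaging, models
import cv2, numpy as np
def K(i):
    f=210/np.tan(np.radians(i["vfov"]/2)); return np.array([[f,0,i["cx"]],[0,f,i["cy"]],[0,0,1.]])
def look(c):
    i=imaging.camera_info(c); p,d=imaging.read_camera(c); return p,d,i
def cloud(d,i):
    u,v=np.meshgrid(np.arange(560.),np.arange(420.))
    n=cv2.undistortPoints(np.stack([u,v],-1).reshape(-1,1,2),K(i),i["distortion"]).reshape(420,560,2)
    P=np.stack([n[...,0]*d,-n[...,1]*d,-d],-1)
    W=P@i["pose"][:3,:3].T+i["pose"][:3,3]
    W[d<=0]=np.nan; return W
def proj(pts,i):
    P=(np.atleast_2d(pts)-i["pose"][:3,3])@i["pose"][:3,:3]
    P=P*[1,-1,-1]
    return cv2.projectPoints(P,np.zeros(3),np.zeros(3),K(i),i["distortion"])[0].reshape(-1,2)
def ray(px,i,z):
    n=cv2.undistortPoints(np.array([[px]],float),K(i),i["distortion"]).reshape(2)
    dr=i["pose"][:3,:3]@[n[0],-n[1],-1]; o=i["pose"][:3,3]
    return o+dr*(z-o[2])/dr[2]
def q_down(yaw):
    # tool y down, tool z (jaw axis) along horizontal direction yaw
    from scipy.spatial.transform import Rotation as R
    z=np.array([np.cos(yaw),np.sin(yaw),0]); y=np.array([0,0,-1.]); x=np.cross(y,z)
    q=R.from_matrix(np.stack([x,y,z],1)).as_quat(); return np.array([q[3],q[0],q[1],q[2]])
def crop(p,u,v,w,h,s,name):
    u0=max(0,u-w//2);v0=max(0,v-h//2)
    cv2.imwrite(name,cv2.resize(p[v0:v0+h,u0:u0+w],None,fx=s,fy=s,interpolation=cv2.INTER_CUBIC))
E
python3 - <<'E'
from h import *
p,d,i=look("top"); W=cloud(d,i); np.savez("top.npz",p=p,W=W)
a=[p[100:250,160:310], p[60:210,270:420], p[200:350,50:200]]
cv2.imwrite("pics/c1.png",np.hstack([cv2.resize(x,(266,266),interpolation=cv2.INTER_CUBIC) for x in a]))
print(r.get_state()["time"])
# plate
for t in ["plate","wedge_grip","wedge_nose","sample_c","clear_bottle_c","squeeze","trigger"]:
    for m in models.cut_out("top",t)[:4]:
        k=m["mask"]; P=W[k]; P=P[~np.isnan(P[:,0])]
        ys,xs=np.nonzero(k)
        print(t,round(m["p"],2),"px",xs.mean().round(),ys.mean().round(),len(P),np.nanpercentile(P,[2,98],axis=0).round().tolist(), cv2.minAreaRect(P[:,:2].astype(np.float32)))
E
```

```text
1.9
plate 0.94 px 219.0 164.0 2041 [[629.0, 7.0, 30.0], [735.0, 133.0, 39.0]] ((688.1362915039062, 82.06359100341797), (154.3048858642578, 119.19974517822266), 84.80854034423828)
plate 0.89 px 339.0 318.0 2022 [[238.0, -281.0, 31.0], [345.0, -162.0, 38.0]] ((287.5134582519531, -212.99786376953125), (108.88174438476562, 141.609375), 11.663744926452637)
plate 0.68 px 181.0 309.0 2109 [[266.0, 109.0, 31.0], [371.0, 229.0, 39.0]] ((316.88299560546875, 181.85165405273438), (111.13717651367188, 150.33102416992188), 3.950462818145752)
wedge_grip 0.64 px 257.0 239.0 1163 [[449.0, -103.0, 3.0], [534.0, 53.0, 91.0]] ((488.72442626953125, -22.90984344482422), (45.77662658691406, 179.12155151367188), 23.95619010925293)
wedge_nose 0.7 px 257.0 239.0 1188 [[450.0, -101.0, 0.0], [532.0, 51.0, 91.0]] ((488.109375, -24.213844299316406), (48.36390686035156, 175.90142822265625), 23.46432876586914)
sample_c 0.66 px 106.0 256.0 816 [[430.0, 315.0, 11.0], [481.0, 363.0, 122.0]] ((438.9287414550781, 359.2687683105469), (53.343101501464844, 103.14495086669922), 40.34205627441406)
clear_bottle_c 0.96 px 319.0 118.0 1057 [[748.0, -216.0, -1.0], [824.0, -151.0, 142.0]] ((806.8899536132812, -194.47329711914062), (78.77588653564453, 123.92106628417969), 72.91203308105469)
squeeze 0.58 px 353.0 175.0 2522 [[537.0, -317.0, 7.0], [722.0, -198.0, 121.0]] ((628.5571899414062, -257.80828857421875), (131.4105682373047, 197.7379150390625), 86.89069366455078)
trigger 0.46 px 343.0 189.0 133 [[573.0, -236.0, 94.0], [632.0, -226.0, 111.0]] ((602.6350708007812, -232.44281005859375), (10.975671768188477, 63.12705993652344), 86.6263656616211)
```

View pics/c1.png

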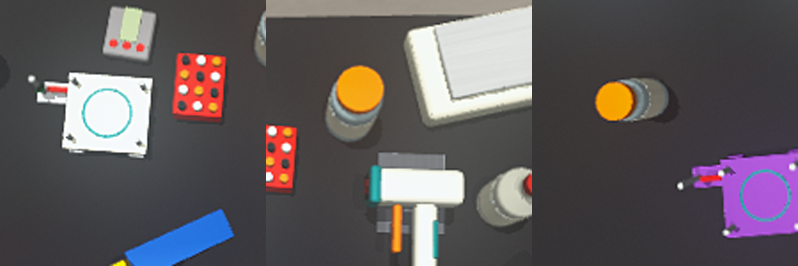

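Sample is the bottle at (98,257): its top is at 122 mm, against 142 mm for the one at (320,112). The stage is the white one, yaw about -5°. Next I'll measure it from the wrist camera.

Run:
```python
from h import *
from scipy.spatial.transform import Rotation as R
s=r.get_state(); q=s["tool_rot"]; T=R.from_quat([q[1],q[2],q[3],q[0]]).as_matrix(); i=imaging.camera_info("wrist")
print("cam in tool",T.T@(i["pose"][:3,3]-s["tool_pos"]), "viewdir in tool",T.T@(-i["pose"][:3,2]), "tool z yaw",np.degrees(np.arctan2(T[1,2],T[0,2])))
for xy,z in [((456,342),66),((687,63),101),((459,44),57),((570,66),57),((592,-255),100)]:
  for yaw in (-175,-95,-65,-5,25,85,115,155):
    j=kin.ik([*xy,z],q_down(np.radians(yaw))); print(xy,yaw,None if j is None else np.round(j,2))
```

```text
cam in tool [ -83.55462257 -170.22738272   -0.28255239] viewdir in tool [3.29351886e-01 9.44207108e-01 5.22633264e-04] tool z yaw 114.9151723717345
(456, 342) -175 [ 0.99  0.32 -0.4   0.   -0.86 -0.9 ]
(456, 342) -95 [ 0.99  0.32 -0.4   0.   -0.86  0.5 ]
(456, 342) -65 [ 0.99  0.32 -0.4   0.   -0.86  1.02]
(456, 342) -5 [ 0.99  0.32 -0.4   0.   -0.86  2.07]
(456, 342) 25 [ 0.99  0.32 -0.4   0.   -0.86  2.59]
(456, 342) 85 [ 0.99  0.32 -0.4   0.   -0.86 -2.64]
(456, 342) 115 [ 0.99  0.32 -0.4   0.   -0.86 -2.12]
(456, 342) 155 [ 0.99  0.32 -0.4   0.   -0.86 -1.42]
(687, 63) -175 [ 0.37  0.46 -0.08  0.   -1.03 -0.29]
(687, 63) -95 [ 0.37  0.46 -0.08  0.   -1.03  1.11]
(687, 63) -65 [ 0.37  0.46 -0.08  0.   -1.03  1.63]
(687, 63) -5 [ 0.37  0.46 -0.08  0.   -1.03  2.68]
(687, 63) 25 None
(687, 63) 85 [ 0.37  0.46 -0.08  0.   -1.03 -2.03]
(687, 63) 115 [ 0.37  0.46 -0.08  0.   -1.03 -1.51]
(687, 63) 155 [ 0.37  0.46 -0.08  0.   -1.03 -0.81]
(459, 44) -175 [ 0.52  0.16 -0.64  0.   -0.76 -0.44]
(459, 44) -95 [ 0.52  0.16 -0.64  0.   -0.76  0.96]
(459, 44) -65 [ 0.52  0.16 -0.64  0.   -0.76
[... 309 characters left out ...]
33 -0.4   0.   -0.84  1.03]
(570, 66) -65 [ 0.46  0.33 -0.4   0.   -0.84  1.55]
(570, 66) -5 [ 0.46  0.33 -0.4   0.   -0.84  2.6 ]
(570, 66) 25 None
(570, 66) 85 [ 0.46  0.33 -0.4   0.   -0.84 -2.11]
(570, 66) 115 [ 0.46  0.33 -0.4   0.   -0.84 -1.59]
(570, 66) 155 [ 0.46  0.33 -0.4   0.   -0.84 -0.89]
(592, -255) -175 [-0.1   0.39 -0.19  0.   -0.99  0.19]
(592, -255) -95 [-0.1   0.39 -0.19  0.   -0.99  1.59]
(592, -255) -65 [-0.1   0.39 -0.19  0.   -0.99  2.11]
(592, -255) -5 None
(592, -255) 25 [-0.1   0.39 -0.19 -0.   -0.99 -2.6 ]
(592, -255) 85 [-0.1   0.39 -0.19  0.   -0.99 -1.55]
(592, -255) 115 [-0.1   0.39 -0.19  0.   -0.99 -1.03]
(592, -255) 155 [-0.1   0.39 -0.19  0.   -0.99 -0.33]
```

Run:
```python
from h import *
r.movep([635,70,215],q_down(np.radians(85)))
r.hold(0.15)
p,d,i=look("wrist"); W=cloud(d,i); cv2.imwrite("pics/w1.png",p); np.savez("w1.npz",p=p,W=W,pose=i["pose"])
print(r.get_state()["time"],r.get_state()["tool_pos"])
for n in "mouth plate_mid pointer mark_c".split():
    print(n,[(np.round(x["location"],1),round(x["p"],2)) for x in models.pinpoint("wrist",n)[:3]])
# ring fit: teal pixels
hsv=cv2.cvtColor(p,cv2.COLOR_BGR2HSV)
for nm,pp,ii in [("wrist",p,i),]+[(lambda a:("top",a[0],a[2]))(look("top"))]:
    hsv=cv2.cvtColor(pp,cv2.COLOR_BGR2HSV)
    m=((hsv[...,0]>80)&(hsv[...,0]<100)&(hsv[...,1]>80)).astype(np.uint8)
    n,l,st,c=cv2.connectedComponentsWithStats(cv2.dilate(m,np.ones((3,3))))
    for k in range(1,n):
        if st[k,4]>60:
            pts=np.array([ray((x,y),ii,35)[:2] for y,x in np.argwhere((l==k)&(m>0))])
            if pts.shape[0]>=5:
                e=cv2.fitEllipse(pts.astype(np.float32)); print(nm,st[k],np.round(e[0],1),np.round(e[1],1))
```

```text
5.1583 [635.06962534  69.4835958  214.98357573]
mouth []
plate_mid [(array([680.5,  63.8,  38.9]), 0.59)]
pointer [(array([ 5.239e+02, -1.028e+02, -2.000e-01]), 0.72), (array([725.3, 152.1,  36.8]), 0.67)]
mark_c [(array([723.8, 166.6,  46.9]), 0.54)]
wrist [247 192  68  64 945] [686.9  66.1] [68.6 68.7]
wrist [  0 218  23  61 566] [ 688.4 -253.7] [35.5 64.7]
top [326 152  10  25 206] [ 675.5 -215.4] [16.4 52.6]
top [207 169  27  10 122] [698.9  68.9] [ 80.5 101.6]
top [363 183   5  24 116] [ 595.8 -298.9] [ 6.1 53.4]
top [350 214  18   7 121] [ 539.1 -281.7] [11.3 37.3]
top [166 295  31  31 303] [317.3 166.4] [68.3 68.8]
top [328 304  27  26 142] [ 288.5 -225.6] [66.6 69.1]
```

View pics/w1.png

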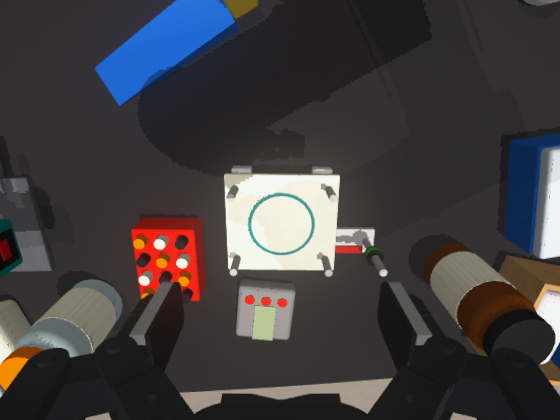

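Run:
```python
from h import *
z=np.load("w1.npz"); p=z["p"]; i=imaging.camera_info("wrist"); i["pose"]=z["pose"]; W=z["W"]
g=p.min(2)
m=((g>150)).astype(np.uint8); m[:160]=0; m[300:]=0; m[:,:215]=0; m[:,345:]=0
m=cv2.morphologyEx(m,cv2.MORPH_OPEN,np.ones((7,7))); m=cv2.morphologyEx(m,cv2.MORPH_CLOSE,np.ones((9,9)))
n,l,st,c=cv2.connectedComponentsWithStats(m); k=1+st[1:,4].argmax(); print(st[k])
pts=np.array([ray((x,y),i,35)[:2] for y,x in np.argwhere(l==k)],np.float32)
print(cv2.minAreaRect(pts))
C,_=cv2.findContours((l==k).astype(np.uint8),0,cv2.CHAIN_APPROX_NONE)
b=np.array([ray(x,i,35)[:2] for x in C[0][:,0]]); 
c0=np.array([687,66.])
for th in (-8,-6,-5,-4,-3,-2):
    pass
# per-edge line fits
a=np.radians(-4.5);R=np.array([[np.cos(a),np.sin(a)],[-np.sin(a),np.cos(a)]])
q=(b-c0)@R.T
for nm,ax,sg,half in [("front",0,-1,55),("back",0,1,55),("left",1,1,60),("right",1,-1,60)]:
    s=q[(sg*q[:,ax]>half-8)&(abs(q[:,1-ax])<40)]
    if len(s)>5:
        f=np.polyfit(s[:,1-ax],s[:,ax],1); print(nm,len(s),f)
K_=W[l==k];print("z",np.nanmedian(K_[:,2]))
```

```text
[  225   174   120    96 10122]
((686.2876586914062, 70.80327606201172), (128.70887756347656, 109.54886627197266), 84.91812133789062)
front 78 [ 1.46049449e-02 -5.49763105e+01]
back 71 [1.01847105e-02 5.36020646e+01]
left 89 [-6.30287325e-03  6.06417476e+01]
right 69 [-1.30817728e-02 -5.81828188e+01]
z 35.33465994878702
```

Run:
```python
from h import *
r.movep([440,342,230],q_down(np.radians(84.9)))
r.hold(0.15)
p,d,i=look("wrist"); W=cloud(d,i); cv2.imwrite("pics/w2.png",p)
print(r.get_state()["time"])
print([(np.round(x["location"],1),round(x["p"],2)) for x in models.pinpoint("wrist","sample_c")[:3]])
hsv=cv2.cvtColor(p,cv2.COLOR_BGR2HSV)
m=((hsv[...,0]>5)&(hsv[...,0]<22)&(hsv[...,1]>150)).astype(np.uint8)
n,l,st,c=cv2.connectedComponentsWithStats(m); k=1+st[1:,4].argmax(); print(st[k])
P=W[(l==k)&~np.isnan(W[...,0])]; top=P[P[:,2]>np.nanpercentile(P[:,2],90)-3]
print(top[:,2].mean(),cv2.minEnclosingCircle(top[:,:2].astype(np.float32)),top.mean(0))
```

```text
6.875
[]
[256 186  58  58 474]
119.75659095744795 ((458.25579833984375, 344.1051940917969), 24.862194061279297) [443.76874094 345.65814514 119.75659096]
```

View pics/w2.png

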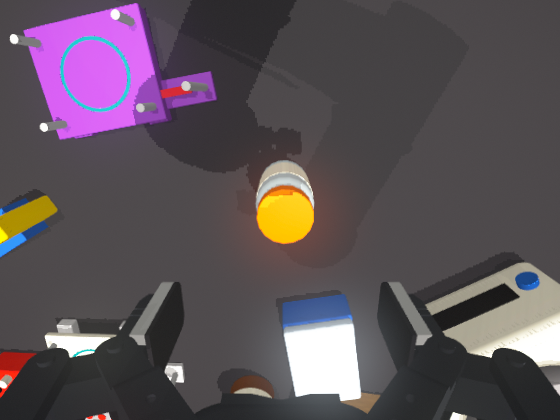

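Sample cap is centred at px (285,214), with clear space around it for the fingers. Grasping it.

Run:
```python
from h import *
i=imaging.camera_info("wrist"); print(ray((285,214),i,120))
c=(ray((285,214),i,120)[:2]+[458.2,344.1]+[456.5,342])/3; print(c)
q=q_down(np.radians(84.9))
hand.set_gripper(1.0)
r.movep([*c,160],q)
print(r.movel([*c,67],feed=120,f_stop=10), r.get_state()["tool_pos"])
hand.set_gripper(0.0,30)
s=r.get_state(); print(s["gripper_width"],s["ft_force"],s["time"])
r.movel([*c,200],feed=200)
s=r.get_state(); print(s["gripper_width"],s["ft_force"],s["time"])
r.movep([686.8,66.4,200],q)
r.hold(.1)
p,d,i=look("wrist"); cv2.imwrite("pics/w3.png",p)
p,d,i=look("scene"); cv2.imwrite("pics/s3.png",p); print(r.get_state()["time"])
```

```text
[455.93279445 344.57034148 120.        ]
[456.87759815 343.55678049]
False [457.36043461 344.19934458  68.05688795]
0.5750750760960989 [-0.81942187 -0.7523942   5.69247136] 8.8917
0.5724955142151755 [-0.20803736  0.68748013 -2.87978818] 9.7083
11.2583
```

View pics/w3.png

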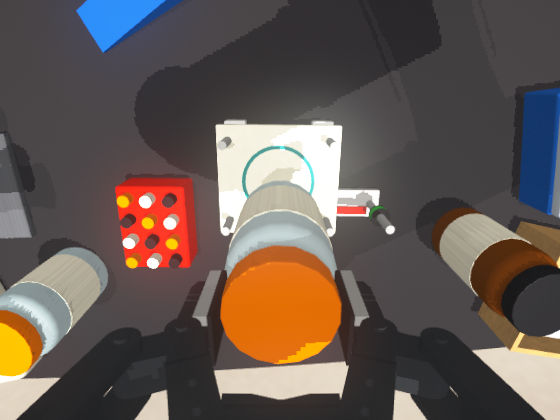

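View pics/s3.png

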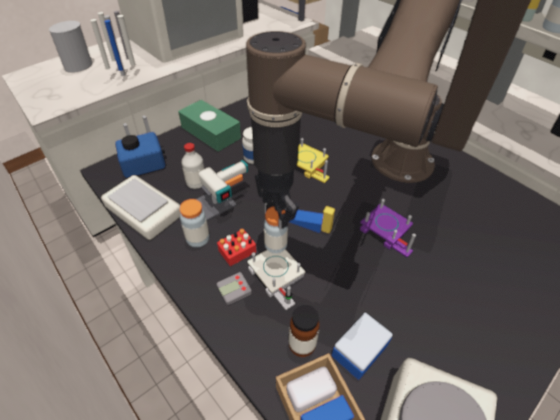

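Run:
```python
from h import *
s=r.get_state(); i=imaging.camera_info("wrist"); print(s["tool_pos"],s["gripper_width"])
zt=s["tool_pos"][2]-68+120
p,d,_=look("wrist");W=cloud(d,i)
hsv=cv2.cvtColor(p,cv2.COLOR_BGR2HSV)
m=((hsv[...,0]>3)&(hsv[...,0]<22)&(hsv[...,1]>150)).astype(np.uint8)
n,l,st,c=cv2.connectedComponentsWithStats(m); k=1+st[1:,4].argmax(); print(st[k])
P=W[(l==k)&~np.isnan(W[...,0])]; h=np.histogram(P[:,2],20); print(h[0],h[1].round())
top=P[P[:,2]>np.percentile(P[:,2],60)-4];print(top.mean(0),cv2.minEnclosingCircle(top[:,:2].astype(np.float32)),top.min(0),top.max(0))
```

```text
[686.51706706  67.77148355 200.34665018] 0.5681677845772274
[  220   246   122   118 11358]
[   45     0     0     0     0     0     0     0     0     0     0     0
     0     0     0     0     0     0   313 10956] [ -1.  12.  25.  37.  50.  63.  76.  89. 101. 114. 127. 140. 153. 165.
 178. 191. 204. 217. 229. 242. 255.]
[685.5323105   68.38076875 252.60311866] ((688.0275268554688, 68.4343490600586), 25.646278381347656) [662.38511793  43.21500302 248.75735644] [713.34597618  93.24748641 254.92184597]
```

Run:
```python
from h import *
q=q_down(np.radians(84.9))
r.movel([687.2,65.2,125],q,feed=150)
print(r.get_state()["tool_pos"],r.get_state()["gripper_width"])
print(r.movel([687.2,65.2,98],q,feed=30,f_stop=5), r.get_state()["tool_pos"],r.get_state()["ft_force"])
s=r.get_state(); w=s["gripper_width"]; print(w)
hand.set_gripper(w+0.15); print(r.get_state()["gripper_width"])
hand.set_gripper(1.0)
r.movel([687.2,65.2,230],q,feed=200)
r.movel([600,66,230],q,feed=250)
p,d,i=look("wrist"); cv2.imwrite("pics/w4.png",p)
print(r.get_state()["time"])
p,d,i=look("top"); cv2.imwrite("pics/t4.png",p)
```

```text
[687.8278112   65.30583826 125.8328031 ] 0.5692936213132486
True [687.24792887  65.05736875 102.87368202] [-0.97066979  0.64710514  5.72007305]
0.5724198230397374
0.7214743938507819
14.6583
```

View pics/w4.png

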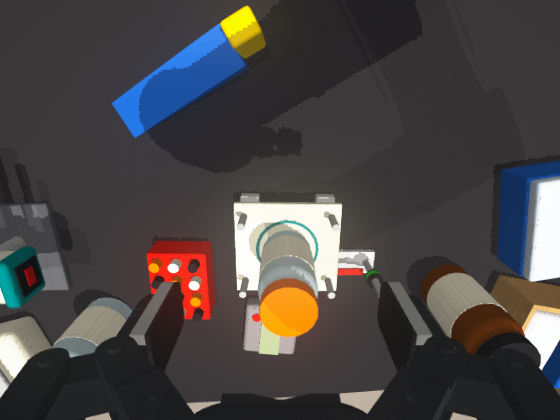

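Bottle is standing in the ring. Measuring the wedge, the bottle and the pointer/band from this view.

Run:
```python
from h import *
p,d,i=look("wrist"); W=cloud(d,i)
hsv=cv2.cvtColor(p,cv2.COLOR_BGR2HSV); H,S,V=cv2.split(hsv)
def comp(m,lo=None):
    n,l,st,c=cv2.connectedComponentsWithStats(m.astype(np.uint8)); k=1+st[1:,4].argmax(); return l==k
o=comp((H>3)&(H<18)&(S>170)&(V>120)); P=W[o&(W[...,2]>140)]; print("cap",P[:,2].mean(),cv2.minEnclosingCircle(P[:,:2].astype(np.float32)))
y=comp((H>20)&(H<35)&(S>150)); P=W[y&(W[...,2]>84)]; print("grip top",len(P),P.mean(0),cv2.minAreaRect(P[:,:2].astype(np.float32)))
b=comp((H>100)&(H<125)&(S>120)&(np.arange(420)[:,None]<200)); P=W[b&(W[...,2]<39)&(W[...,2]>2)]; R_=cv2.minAreaRect(P[:,:2].astype(np.float32)); print("ramp",len(P),R_, cv2.boxPoints(R_).round(1).tolist())
for n in ("wedge_grip","wedge_nose"): print(n,[(np.round(x["location"],1),round(x["p"],2)) for x in models.pinpoint("wrist",n)[:3]])
for c in("wrist","scene","top"):
  if c!="wrist": look(c)
  for n in("pointer","mark_c","wedge_grip","wedge_nose","sample_c"): print(c,n,[(np.round(x["location"],1),round(x["p"],2)) for x in models.pinpoint(c,n)[:3]])
```

```text
cap 153.62398082827605 ((687.7525634765625, 65.82411193847656), 25.014995574951172)
grip top 1076 [462.38115224  46.45773988  89.73368128] ((461.9090270996094, 46.196510314941406), (24.075876235961914, 27.426971435546875), 24.06785774230957)
ramp 5911 ((496.8538513183594, -36.40364074707031), (48.0139274597168, 151.42051696777344), 23.447982788085938) [[444.70001220703125, 23.5], [505.0, -115.4000015258789], [549.0, -96.30000305175781], [488.79998779296875, 42.599998474121094]]
wedge_grip [(array([458.4,  43. ,  63.3]), 0.87)]
wedge_nose [(array([ 525. , -103. ,    2.9]), 0.8)]
wrist pointer [(array([725.4, 153.9,  34.1]), 0.61)]
wrist mark_c [(array([724. , 164.6,  46.3]), 0.67)]
wrist wedge_grip [(array([458.4,  43. ,  63.3]), 0.87)]
wrist wedge_nose [(array([ 525. , -103. ,    2.9]), 0.8)]
wrist sample_c [(array([683.5,  62. ,  92.6]), 0.86)]
scene pointer [(array([723.5, 154.3,  31.7]), 0.95), (array([345.9, 260.7,  26.8]), 0.72), (array([ 302. , -129.9,   31.4]), 0.6)]
scene mark_c [(array([720.5, 161.1,  49.2]), 0.59)]
scene wedge_grip [(array([462.2,  38.7,  68.9]), 0.78), (array([685.5,  61.1,  92.7]), 0.35)]
scene wedge_nose [(array([ 529.9, -101.6,    2.7]), 0.71)]
scene sample_c [(array([683.4,  61.4,  93. ]), 0.59)]
top pointer [(array([342.6, 253.8,  30.2]), 0.96), (array([ 305.8, -130.9,   34.3]), 0.72)]
top mark_c [(array([ 786. , -187. ,   70.4]), 0.7)]
top wedge_grip [(array([460.4,  42.3,  63.3]), 0.87)]
top wedge_nose [(array([ 526.6, -102.8,    2.9]), 0.61)]
top sample_c [(array([685.6,  62.9,  94.5]), 0.83)]
```

```bash
cat >> h.py <<'E'
YAW=np.radians(-5.1); MID=np.array([686.8,66.4]); XA=np.array([np.cos(YAW),np.sin(YAW)]); YA=np.array([-XA[1],XA[0]])
MOUTH=MID-42*XA
E
python3 - <<'E'
from h import *
q1=q_down(np.radians(21.5)); q2=q_down(YAW+np.pi/2)
for p,q in [((461.5,45.5,130),q1),((461.5,45.5,58),q1),((461.5,45.5,270),q1),((*(MOUTH-204*XA),270),q2),((*(MOUTH-204*XA),58),q2),((*(MOUTH-50*XA),58),q2)]:
    print(np.round(kin.ik(p,q),2))
hand.set_gripper(1.0)
r.movep([461.5,45.5,160],q1)
print(r.movel([461.5,45.5,58],feed=120,f_stop=10),r.get_state()["tool_pos"])
hand.set_gripper(0.0,60)
s=r.get_state(); print(s["gripper_width"],s["ft_force"],s["tool_pos"],s["time"])
r.movel([461.5,45.5,90],feed=100)
p,d,i=look("wrist"); cv2.imwrite("pics/w5.png",p); print(r.get_state()["gripper_width"],r.get_state()["tool_pos"])
E
```

```text
[ 0.52  0.07 -0.54  0.   -0.95  2.99]
[ 0.52  0.17 -0.64  0.   -0.77  2.99]
[ 0.52 -0.04 -0.32  0.   -1.29  2.99]
[ 0.64 -0.06 -0.34  0.   -1.29 -2.3 ]
[ 0.64  0.15 -0.66 -0.   -0.76 -2.3 ]
[ 0.45  0.37 -0.34  0.   -0.86 -2.11]
False [461.99507791  45.70709849  58.53197012]
0.24668625095878566 [-1.88888924  0.68598904  5.78590503] [461.88312732  45.71110033  58.48918343] 21.7333
0.25087765882422586 [460.90131716  45.32532425  89.32983169]
```

View pics/w5.png

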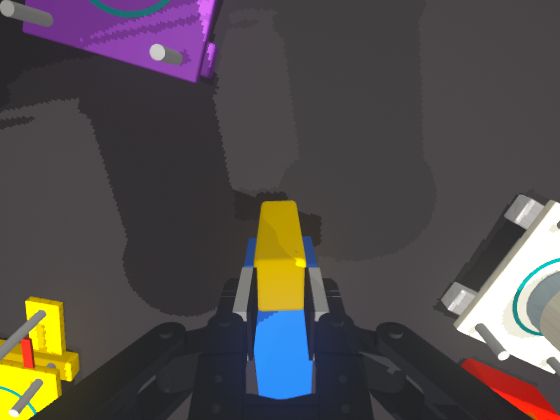

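Wedge held on the yellow grip (px 278,255), nose pointing away from the camera. Carrying it high to a start point in front of the mouth.

Run:
```python
from h import *
q2=q_down(YAW+np.pi/2); A=MOUTH-206*XA
r.movel([461.5,45.5,270],feed=250)
r.movep([*A,270],q2)
r.movel([*A,75],q2,feed=200)
r.hold(.15)
p,d,i=look("wrist"); W=cloud(d,i); cv2.imwrite("pics/w6.png",p)
s=r.get_state(); print(s["time"],s["tool_pos"],s["gripper_width"])
H,S,V=cv2.split(cv2.cvtColor(p,cv2.COLOR_BGR2HSV))
y=(H>20)&(H<35)&(S>150); P=W[y&(W[...,2]>100)]; print("grip",P.mean(0),cv2.minAreaRect(P[:,:2].astype(np.float32)))
print("A",A)
for n in ("wedge_grip","wedge_nose","mouth"): print(n,[(np.round(x["location"],1),round(x["p"],2)) for x in models.pinpoint("wrist",n)[:3]])
look("top")
for n in ("wedge_grip","wedge_nose","mouth"): print(n,[(np.round(x["location"],1),round(x["p"],2)) for x in models.pinpoint("top",n)[:3]])
p,d,i=look("scene"); cv2.imwrite("pics/s6.png",p)
for n in ("wedge_grip","wedge_nose","mouth"): print(n,[(np.round(x["location"],1),round(x["p"],2)) for x in models.pinpoint("scene",n)[:3]])
```

```text
28.8 [440.26550209  88.77432264  75.82436781] 0.2523154243916811
grip [437.74645225  89.53974076 107.03666587] ((439.8388671875, 88.96656036376953), (23.345008850097656, 27.763896942138672), 84.9593734741211)
A [439.78181578  88.44578562]
wedge_grip [(array([437.4,  87.2,  84.4]), 0.74)]
wedge_nose [(array([601. ,  81.8,  20. ]), 0.61)]
mouth [(array([437.7,  86.4,  82. ]), 0.54)]
wedge_grip [(array([438.1,  87.9,  79.2]), 0.71), (array([687.4,  59.3,  96.6]), 0.17)]
wedge_nose [(array([602.3,  81.2,  16.7]), 0.62)]
mouth [(array([649.4,  69.8,  -1.2]), 0.94)]
wedge_grip [(array([440.1,  83.9,  87.2]), 0.75), (array([723.8, -68.9,  22. ]), 0.45)]
wedge_nose [(array([602.6,  80.7,  15.4]), 0.84)]
mouth [(array([ 249.1, -235.4,   -2. ]), 0.79), (array([645.4,  64.7,   1.3]), 0.72), (array([278.1, 165.5,  -4.3]), 0.55)]
```

View pics/w6.png

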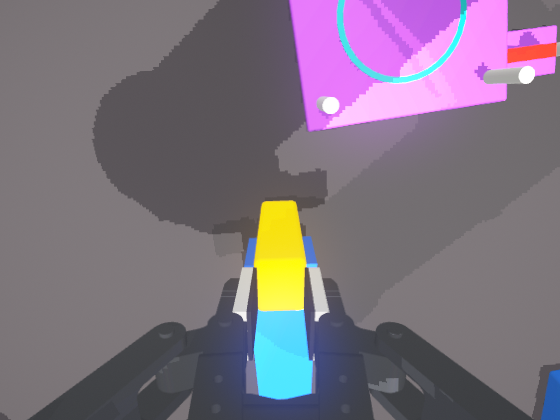

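View pics/s6.png

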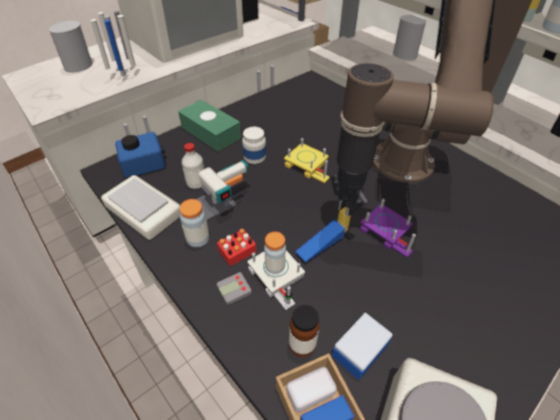

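Run:
```python
from h import *
for c in("top","scene"):
    p,d,i=look(c);W=cloud(d,i)
    H,S,V=cv2.split(cv2.cvtColor(p,cv2.COLOR_BGR2HSV))
    b=(H>95)&(H<125)&(S>120)&(W[...,0]>440)&(W[...,0]<625)&(W[...,1]>30)&(W[...,1]<130)&(W[...,2]>12)&(W[...,2]<62)
    P=W[b]; print(c,len(P)); u=(P[:,:2]-MOUTH)@XA; v=(P[:,:2]-MOUTH)@YA
    for a in range(-190,-40,20):
        k=(u>a)&(u<a+20)
        if k.sum()>10: print(a+10,k.sum(),np.percentile(v[k],[2,98]).round(1),v[k].mean().round(1),P[k,2].mean().round(1))
    print(u.max(), np.percentile(u,99))
```

```text
top 1080
-180 147 [-22.5  19.2] -5.2 51.4
-160 162 [-21.9  21.5] -1.5 46.9
-140 155 [-21.4  22. ] -1.0 42.0
-120 149 [-20.7  22.6] 0.4 37.8
-100 139 [-19.5  23.2] 1.7 32.8
-80 139 [-19.6  23.4] 2.0 27.7
-60 134 [-18.3  24.2] 3.1 22.7
-40 27 [-17.3  24.2] 0.4 19.8
-45.62111386436225 -47.96569035398912
scene 810
-180 120 [-16.4  26. ] 8.8 47.8
-160 113 [-16.7  25.3] 7.8 44.4
-140 111 [-16.6  25.9] 8.1 39.8
-120 108 [-15.5  26.3] 8.5 35.6
-100 107 [-16.2  26.5] 7.6 31.7
-80 102 [-15.   27.3] 7.5 27.1
-60 98 [-15.9  27.4] 7.9 22.7
-40 31 [-11.7  27.1] 7.8 19.4
-44.888386707103166 -46.256107578174
```

Run:
```python
import cv2,numpy as np
a=cv2.imread("pics/w4.png")[235:315,330:400]; b=cv2.imread("pics/s6.png")[270:320,260:310]; c=cv2.imread("pics/w1.png")[210:290,330:400]
cv2.imwrite("pics/c6.png",np.hstack([cv2.resize(x,(266,300),interpolation=cv2.INTER_CUBIC) for x in (a,c,b)]))
```

```text
(no output)
```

View pics/c6.png

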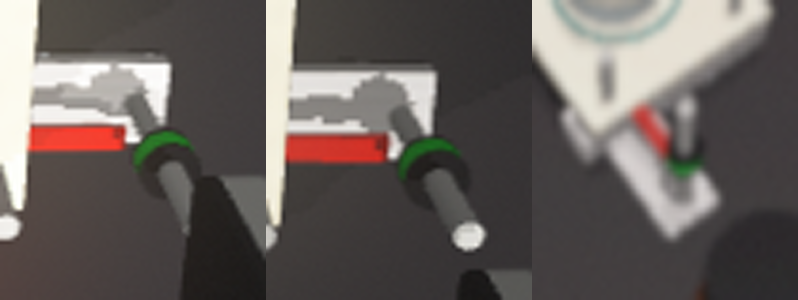

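Run:
```python
from h import *
z=np.load("w1.npz"); p=z["p"]; W=z["W"]; i=imaging.camera_info("wrist"); i["pose"]=z["pose"]
H,S,V=cv2.split(cv2.cvtColor(p,cv2.COLOR_BGR2HSV))
g=(H>45)&(H<80)&(S>100)&(V>40); g[:210]=0;g[290:]=0;g[:,:340]=0;g[:,400:]=0
P=W[g]; print(len(P),np.nanpercentile(P,[0,5,25,50,75,95,100],axis=0).round(1)); ys,xs=np.nonzero(g); print(xs.min(),xs.max(),ys.min(),ys.max())
rd=((H<8)|(H>172))&(S>150); rd[:210]=0;rd[290:]=0;rd[:,:330]=0;rd[:,400:]=0
P=W[rd]; print("red",np.nanpercentile(P,[1,5,25,50,75,95,99],axis=0).round(1))
axis=ray((383.2,272.9),i,85); print(axis)
pz=[proj([[*axis[:2],h]],i)[0].round(1).tolist() for h in (0,35,40,45,50,55,85)]; print(pz)
for h in (40,44,48,52,56):
    # front-facing collar arc toward camera
    cam=i["pose"][:2,3]; dcam=(cam-axis[:2])/np.linalg.norm(cam-axis[:2])
    print(h,proj([[*(axis[:2]+8*dcam),h]],i)[0].round(1))
col=p[240:275,362:385]
m=g; 
for y in range(240,275): print(y,''.join('g' if m[y,x] else ('#' if p[y,x].max()<50 else '.') for x in range(355,392)))
```

```text
65 [[716.5 153.2  43.6]
 [717.  153.5  44.8]
 [717.4 155.2  46.8]
 [718.6 158.5  48.8]
 [720.5 163.3  51. ]
 [723.8 168.3  54.1]
 [726.5 171.   54.7]]
365 380 247 257
red [[718.3 123.5  31. ]
 [719.2 124.8  31.7]
 [721.4 131.1  32.4]
 [723.3 138.3  32.8]
 [725.6 146.   33.2]
 [727.5 151.6  33.8]
 [728.6 152.7  34.2]]
[726.92729827 163.05965469  85.        ]
[[363.7, 238.4], [370.8, 250.9], [371.9, 252.9], [373.0, 254.9], [374.2, 256.9], [375.4, 259.0], [383.2, 272.9]]
40 [368.7 247.2]
44 [369.5 248.8]
48 [370.4 250.3]
52 [371.4 252. ]
56 [372.3 253.6]
240 .....................................
241 .....................................
242 .....................................
243 .....................................
244 .....................................
245 .....................................
246 ...................###...............
247 ................gggggg.#.............
248 .............ggggggggggg.............
249 ............ggggggggggggg............
250 ...........gggggggg.##.ggg...........
251 ...........ggggg#########g...........
252 ..........ggggg############.......
[... 227 characters left out ...]
..#####.........####........
259 ...........#####..........###........
260 ............####..........##.........
261 ............#####..........#.........
262 .............#####...................
263 .............#####...................
264 ..............#####..................
265 ................###..................
266 .....................................
267 .....................................
268 .....................................
269 .....................................
270 .....................................
271 .....................................
272 .....................................
273 .....................................
274 .....................................
```

Green band centre is about 48–49 mm and the pointer rests at about 31 mm, so it needs about 17 mm of lift, with the grip about 55 mm before the mouth. Sliding in now with a force guard.

Run:
```python
from h import *
q3=q_down(YAW+np.pi/2-0.026); A=MOUTH-206*XA
r.movel([*A,66],q3,feed=60)
print(r.movel([*A,56],q3,feed=20,f_stop=5)); s=r.get_state(); print(s["tool_pos"],s["ft_force"])
z=s["tool_pos"][2]-0.3
for u,f in((-130,80),(-100,50),(-70,40)):
    t=r.movel([*(MOUTH+u*XA),z],q3,feed=f,f_stop=25); s=r.get_state()
    print(u,t,((s["tool_pos"][:2]-MOUTH)@XA).round(1),((s["tool_pos"][:2]-MOUTH)@YA).round(1),s["tool_pos"][2].round(1),s["ft_force"].round(1),s["time"])
    if t: break
p,d,i=look("scene"); cv2.imwrite("pics/s7.png",p); crop(p,290,260,140,120,5,"pics/s7c.png")
p,d,i=look("top"); crop(p,220,190,140,120,5,"pics/t7c.png")
```

```text
True
[439.76958212  88.21105698  58.46417808] [-2.0292834  -1.14181647  6.00196986]
-130 False -130.1 -0.1 58.5 [-4.   0.6  5.8] 31.2833
-100 True -118.6 -1.1 58.4 [-1.  -0.4  5.6] 31.675
```

View pics/s7c.png

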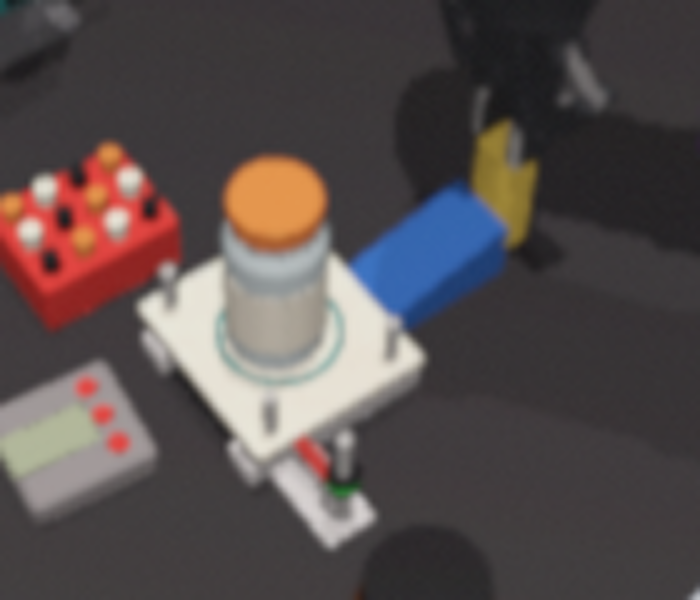

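View pics/t7c.png

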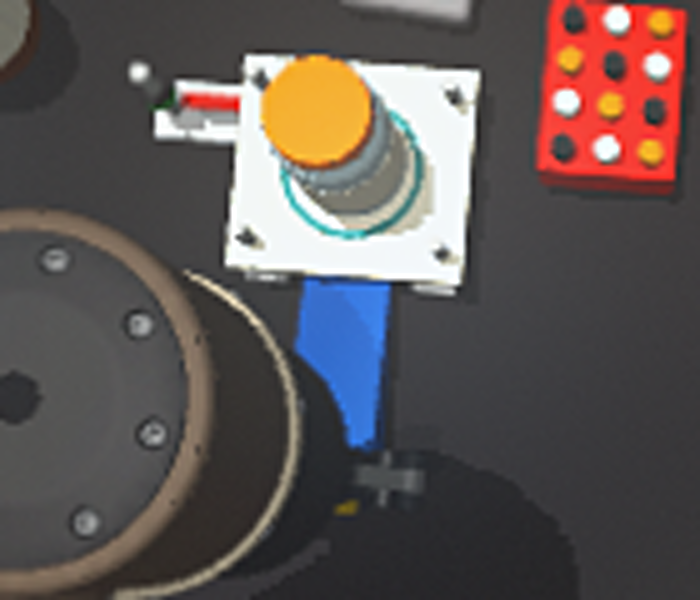

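Contact with the roller happened where expected (nose 45 mm past it, where the ramp is 15 mm high). The guard tripped on that knock. Continuing more slowly.

Run:
```python
from h import *
q3=q_down(YAW+np.pi/2-0.026); z=58.1
for u,f in((-110,12),(-90,20),(-70,25),(-56,20)):
    t=r.movel([*(MOUTH+u*XA),z],q3,feed=f,f_stop=30); s=r.get_state()
    print(u,t,((s["tool_pos"][:2]-MOUTH)@XA).round(1),((s["tool_pos"][:2]-MOUTH)@YA).round(1),s["tool_pos"][2].round(1),s["ft_force"].round(1),s["gripper_width"],s["time"])
    if t: break
p,d,i=look("scene"); cv2.imwrite("pics/s8.png",p); crop(p,280,270,120,100,6,"pics/s8c.png")
p,d,i=look("top"); crop(p,210,170,120,100,6,"pics/t8c.png")
```

```text
-110 True -118.7 -1.2 58.4 [-3.2  1.1  6. ] 0.252379967607094 32.275
```

View pics/s8c.png

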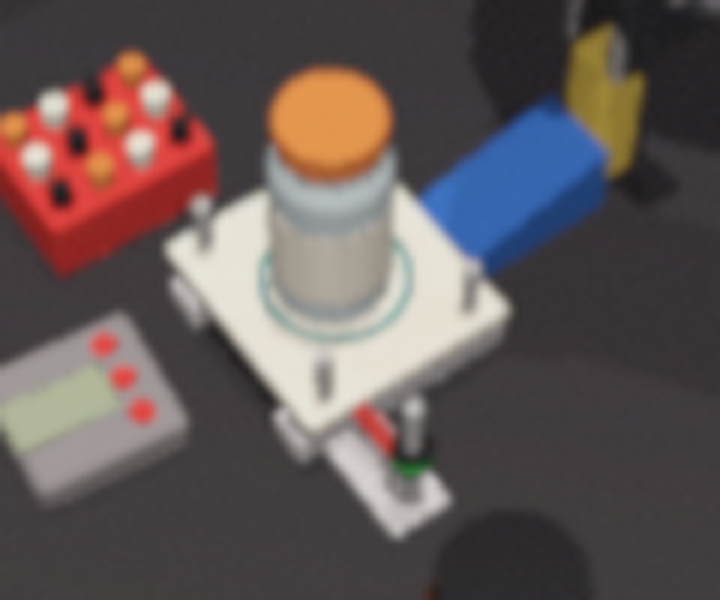

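Run:
```python
from h import *
q3=q_down(YAW+np.pi/2-0.026); z=58.4
s=r.get_state(); print(s["ft_force"].round(1), ((s["tool_pos"][:2]-MOUTH)@XA).round(2))
for u in (-118,-117,-116,-115):
    t=r.movel([*(MOUTH+u*XA),z],None,feed=10,f_stop=60); s=r.get_state()
    print(u,t,((s["tool_pos"][:2]-MOUTH)@XA).round(2),((s["tool_pos"][:2]-MOUTH)@YA).round(2),s["tool_pos"][2].round(2),s["ft_force"].round(1),s["torque"].round(2),s["gripper_width"],s["time"])
    if t or np.linalg.norm(s["ft_force"])>50: break
```

```text
[-3.4  0.5  5.5] -118.66
-118 False -118.7 -0.58 58.52 [-3.9 -1.9  6.7] [-0.36  1.4   0.09] 0.2508162686887259 32.7083
-117 False -118.71 -0.89 58.44 [-8.3 -0.2  9.8] [0.05 2.84 0.09] 0.25084753961379763 32.9583
-116 False -118.71 -1.06 58.39 [-11.9   1.8  13.5] [0.57 4.32 0.11] 0.25116322432531896 33.2083
-115 False -118.7 -1.1 58.37 [-15.6   2.1  16.8] [1.26 5.93 0.1 ] 0.2551808053958117 33.4583
```

Tool is also pressing down hard (Fz rises along with Fx), so friction on the bench may be jamming the wedge. Unloading in z, then pushing again.

Run:
```python
from h import *
def rep(tag,t=None):
    s=r.get_state(); print(tag,t,((s["tool_pos"][:2]-MOUTH)@XA).round(2),((s["tool_pos"][:2]-MOUTH)@YA).round(2),s["tool_pos"][2].round(2),s["ft_force"].round(1),s["torque"].round(2),s["gripper_width"].round(3),round(s["time"],2)); return s
rep("now")
r.movel([*(MOUTH-119*XA),58.4],None,feed=30); rep("back")
r.movel([*(MOUTH-119*XA),60],None,feed=30); rep("up")
z=60
for u in (-117,-115,-113,-111):
    t=r.movel([*(MOUTH+u*XA),z],None,feed=15,f_stop=60); s=rep(u,t)
    if s["ft_force"][2]>4: z+=1
    if np.linalg.norm(s["ft_force"])>40: break
p,d,i=look("scene"); crop(p,280,270,120,100,6,"pics/s9c.png")
p,d,i=look("wrist"); cv2.imwrite("pics/w9.png",p)
```

```text
Traceback (most recent call last):
AttributeError: 'float' object has no attribute 'round'
```

```bash
cat >> h.py <<'E'
def rep(tag,t=None):
    s=r.get_state(); d=s["tool_pos"][:2]-MOUTH
    print(tag,t,np.round([d@XA,d@YA,s["tool_pos"][2]],2),s["ft_force"].round(1),s["torque"].round(2),"gw",round(float(s["gripper_width"]),3),"t",round(s["time"],2)); return s
E
python3 - <<'E'
from h import *
rep("now")
r.movel([*(MOUTH-119*XA),58.4],None,feed=30); rep("back")
r.movel([*(MOUTH-119*XA),60],None,feed=30); rep("up")
z=60
for u in (-117,-115,-113,-111):
    t=r.movel([*(MOUTH+u*XA),z],None,feed=15,f_stop=60); s=rep(u,t)
    if s["ft_force"][2]>4: z+=1
    if np.linalg.norm(s["ft_force"])>40: break
p,d,i=look("scene"); crop(p,280,270,120,100,6,"pics/s9c.png")
p,d,i=look("wrist"); cv2.imwrite("pics/w9.png",p)
E
```

```text
now None [-118.7    -1.1    58.37] [-15.6   2.1  16.8] [1.26 5.93 0.1 ] gw 0.255 t 33.46
back None [-119.36   -0.22   58.5 ] [-3.5 -1.5  5.5] [-0.03  1.28 -0.04] gw 0.251 t 33.74
up None [-1.1905e+02 -6.0000e-02  5.9520e+01] [ 0.8  0.  -3.9] [ 0.08 -0.43  0.  ] gw 0.249 t 33.99
-117 False [-119.08   -0.73   59.08] [-6.2  0.9  0.3] [0.69 2.19 0.05] gw 0.252 t 34.27
-115 False [-118.     -1.1    58.91] [-8.2  0.4  2.1] [0.67 3.22 0.01] gw 0.252 t 34.56
-113 False [-116.29   -1.31   58.83] [-9.9  0.5  2.6] [0.62 3.45 0.05] gw 0.252 t 34.84
-111 False [-114.4    -1.38   58.81] [-9.3  0.8  2.7] [ 0.51  3.55 -0.  ] gw 0.252 t 35.12
```

View pics/w9.png

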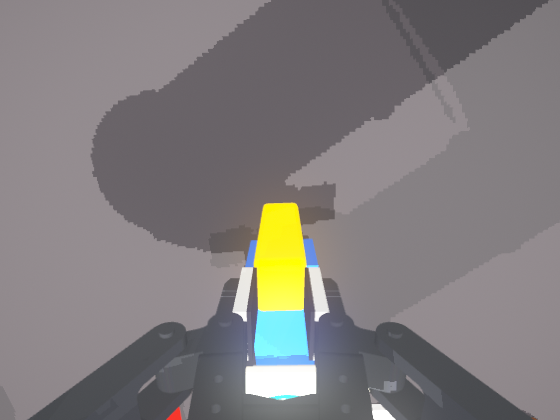

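It moves with about 9 N. Continuing.

Run:
```python
from h import *
z=60.0; u=-111
while u<-52:
    u=min(u+8,-52)
    t=r.movel([*(MOUTH+u*XA),z],None,feed=30,f_stop=60); s=rep(u,t)
    if s["ft_force"][2]>3.5: z+=.6
    if s["ft_force"][2]<0: z-=.4
    if np.linalg.norm(s["ft_force"])>40: break
p,d,i=look("scene"); cv2.imwrite("pics/s10.png",p); crop(p,280,270,120,100,6,"pics/s10c.png")
p,d,i=look("top"); crop(p,210,170,120,100,6,"pics/t10c.png")
```

```text
-103 False [-106.13   -1.39   58.79] [-7.9 -0.3  1.9] [ 0.22  3.1  -0.03] gw 0.25 t 35.64
-95 False [-98.21  -1.41  58.73] [-8.4 -0.7  1. ] [ 0.16  3.08 -0.06] gw 0.251 t 36.06
-87 False [-90.21  -1.43  58.7 ] [-8.8 -0.8  1.4] [ 0.1   3.   -0.09] gw 0.249 t 36.48
-79 False [-82.2   -1.38  58.7 ] [-8.3 -0.1  1.6] [ 0.16  3.01 -0.07] gw 0.252 t 36.89
-71 False [-74.22  -1.36  58.69] [-8.2 -0.1  1.6] [ 0.07  3.03 -0.  ] gw 0.252 t 37.31
-63 False [-66.26  -1.35  58.65] [-8.8  0.2  1.6] [ 0.12  3.01 -0.01] gw 0.251 t 37.73
-55 False [-58.26  -1.33  58.63] [-8.1 -1.3  1.8] [ 0.09  3.   -0.05] gw 0.252 t 38.14
-52 False [-55.45  -1.38  58.63] [-9.  -0.3  1.9] [ 0.13  3.29 -0.03] gw 0.25 t 38.39
```

View pics/s10c.png

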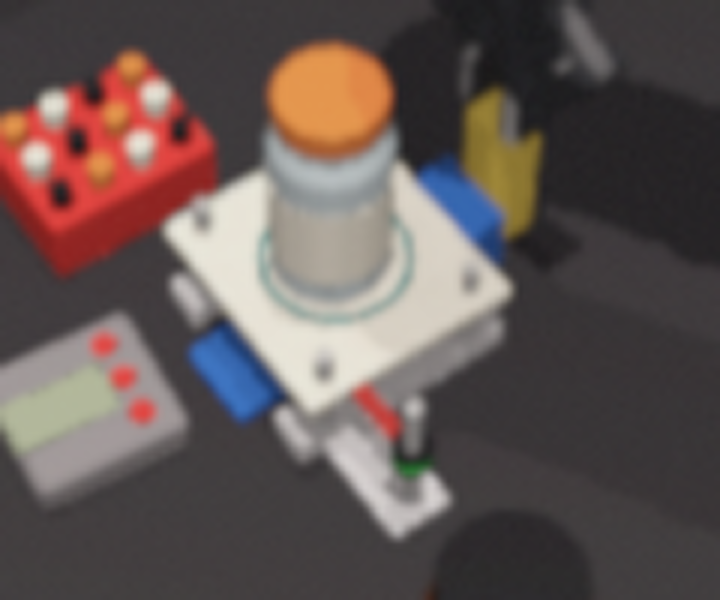

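View pics/t10c.png

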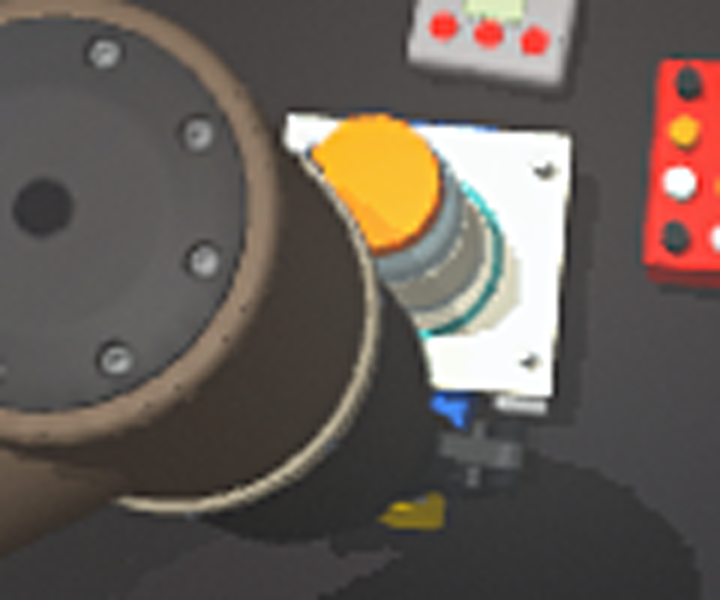

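```bash
cat >> h.py <<'E'
def gauge(c="scene",verbose=True):
    p,d,i=look(c);W=cloud(d,i)
    H,S,V=cv2.split(cv2.cvtColor(p,cv2.COLOR_BGR2HSV))
    near=(abs(W[...,0]-724)<25)&(abs(W[...,1]-145)<40)
    rd=((H<8)|(H>172))&(S>130)&near; g=(H>45)&(H<80)&(S>80)&(V>30)&near
    L=(W[...,:2]-MID)@np.stack([XA,YA],1)
    pl=(abs(L[...,0])<50)&(abs(L[...,1])<55)&(p.min(2)>120)&(np.hypot(L[...,0],L[...,1])>40)&(W[...,2]<70)
    for n,m in(("red",rd),("green",g),("plate",pl)):
        P=W[m]
        if len(P): print(c,n,len(P),np.nanpercentile(P[:,2],[2,25,50,75,98]).round(1),np.nanmedian(P,axis=0).round(1))
    for n in("pointer","mark_c"): print(c,n,[(np.round(x["location"],1),round(x["p"],2)) for x in models.pinpoint(c,n)[:3]])
    return p,W,rd,g,i
E
python3 - <<'E'
from h import *
gauge()
z=np.load("w1.npz")
E
```

```text
scene red 25 [45.7 47.5 48.6 49.8 52.2] [721.1 141.3  48.6]
scene green 9 [45.3 48.9 50.2 51.6 53.5] [729.1 170.8  50.2]
scene plate 650 [10.5 49.7 51.7 53.1 66.8] [709.5  99.3  51.7]
scene pointer [(array([347.8, 260.5,  28.9]), 0.88), (array([720.6, 150.1,  48.3]), 0.73)]
scene mark_c [(array([720.8, 158.9,  51.1]), 0.48)]
```

Run:
```python
from h import *
t=r.movel([*(MOUTH-47.5*XA),60],None,feed=25,f_stop=60); s=rep("push",t)
d=s["tool_pos"][:2]-MOUTH
r.movel([*(s["tool_pos"][:2]-0.5*XA),59.3],None,feed=20); rep("relax")
hand.set_gripper(0.45); rep("rel")
s=r.get_state(); P=s["tool_pos"][:2]
r.movel([*P,130],None,feed=150)
r.movel([*(P-30*XA),230],None,feed=200)
r.hold(.1)
p,W,rd,g,i=gauge("wrist"); cv2.imwrite("pics/w11.png",p); np.savez("w11.npz",p=p,W=W,pose=i["pose"])
gauge("scene"); rep("end")
```

```text
push False [-50.94  -1.34  58.63] [-10.4  -0.4   2.2] [ 0.12  3.24 -0.05] gw 0.25 t 38.98
relax None [-51.51  -1.38  58.87] [ 1.4  0.  -5.2] [ 0.11 -0.37  0.04] gw 0.248 t 39.33
rel None [-51.04  -1.2   59.77] [-0.1 -0.1  0.2] [-0.05  0.    0.01] gw 0.452 t 39.64
wrist green 55 [42.9 45.4 47.  49.8 52.1] [718.3 162.   47. ]
wrist plate 2839 [15.7 52.1 52.7 53.2 68.2] [653.9  48.6  52.7]
wrist pointer []
wrist mark_c [(array([724.4, 165.3,  46.7]), 0.7)]
scene red 24 [46.3 48.7 49.2 50.2 51.7] [721.5 142.3  49.2]
scene green 9 [46.7 47.6 49.3 51.4 54.7] [729.5 170.3  49.3]
scene plate 648 [11.5 50.6 52.6 53.9 67.4] [710.1  99.8  52.6]
scene pointer [(array([345.3, 258.2,  25.5]), 0.6)]
scene mark_c [(array([720.3, 157.7,  52.5]), 0.6)]
end None [-81.1   -1.29 229.38] [ 0.  -0.1  0.1] [-0.01  0.    0.03] gw 0.451 t 41.34
```

View pics/w11.png

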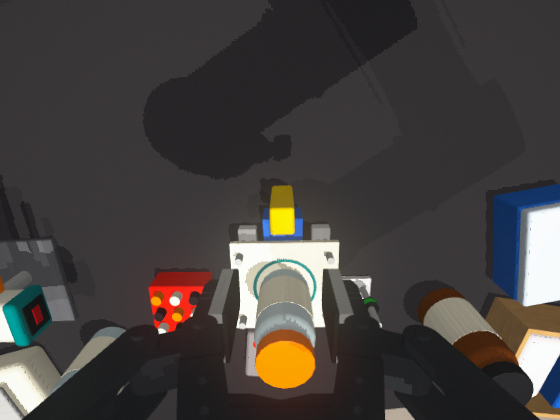

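Run:
```python
from h import *
from scipy.spatial.transform import Rotation as R
G=np.array([724,157,48.]); az=np.radians(-12); 
f=np.array([np.cos(az),np.sin(az),0]); up=np.array([0,0,1.])
th=np.radians(33)
y=np.sin(th)*f-np.cos(th)*up; x=np.cos(th)*f+np.sin(th)*up; z=np.cross(x,y)
M=np.stack([x,y,z],1); q=R.from_matrix(M).as_quat(); q=np.array([q[3],*q[:3]])
v=M@np.array([.3294,.9442,0]); C=G-v*370; T=C+M@np.array([83.55,170.2,.3]); print("C",C,"T",T,np.round(kin.ik(T,q),2))
r.movep(T,q); r.hold(.1)
p,W,rd,g,i=gauge("wrist"); cv2.imwrite("pics/w12.png",p); crop(p,280,213,110,90,7,"pics/w12c.png"); np.savez("w12.npz",p=p,W=W,pose=i["pose"])
rep("end")
```

```text
C [437.90423271 217.8115326  274.61340128] T [597.1782139  184.26350498 177.376262  ] [ 0.72  0.06 -0.92  1.14 -0.5   2.78]
wrist red 186 [47.5 49.2 49.7 50.1 50.7] [721.8 138.6  49.7]
wrist green 117 [43.7 46.1 48.4 50.6 53.3] [718.2 164.4  48.4]
wrist plate 2864 [51.1 52.2 52.6 53.  68.1] [661.6  92.3  52.6]
wrist pointer [(array([725.2, 153. ,  56. ]), 0.82)]
wrist mark_c [(array([723.5, 154.1,  50.9]), 0.72)]
end None [-57.72 109.41 177.37] [-0.1  0.1  1.7] [0.43 1.68 0.04] gw 0.448 t 45.67
```

View pics/w12.png

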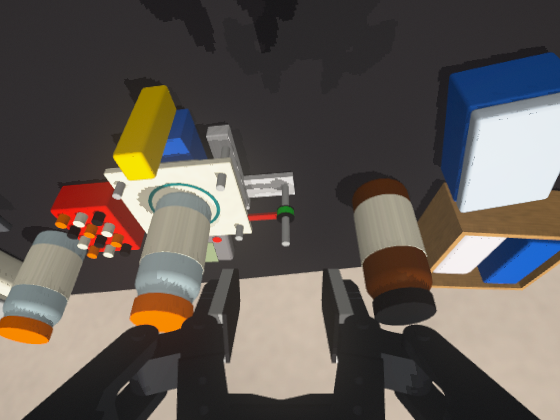

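View pics/w12c.png

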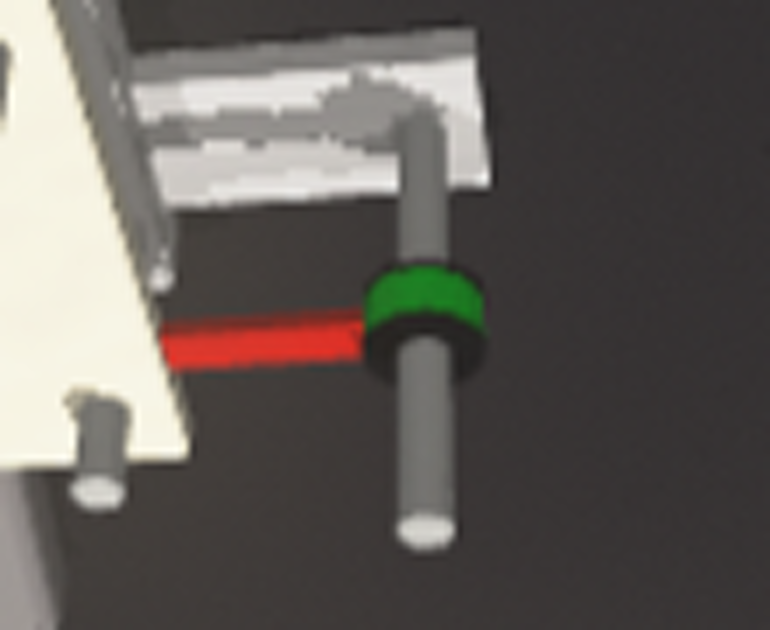

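The wrist view (inverted) shows the pointer tip at px (283,217) beside the green band at (285,212). The pointer's mid-height is about 48 mm and the band centre about 48.4 mm, so they are level. Now the scanner.

Run:
```python
from h import *
s=r.get_state(); r.movel([560,184,280],None,feed=300)
print(np.round(kin.ik([555,-250,270],q_down(np.radians(90))),2))
hand.set_gripper(1.0)
r.movep([555,-250,270],q_down(np.radians(90))); r.hold(.1)
p,d,i=look("wrist");W=cloud(d,i); cv2.imwrite("pics/w13.png",p); np.savez("w13.npz",p=p,W=W,pose=i["pose"])
for n in("squeeze","trigger_face"): print(n,[(np.round(x["location"],1),round(x["p"],2)) for x in models.pinpoint("wrist",n)[:3]])
H,S,V=cv2.split(cv2.cvtColor(p,cv2.COLOR_BGR2HSV))
o=(H>5)&(H<20)&(S>150)&(abs(W[...,0]-600)<60)&(abs(W[...,1]+235)<40)&(W[...,2]>102)
print("trig top",o.sum(),W[o].mean(0),cv2.minAreaRect(W[o][:,:2].astype(np.float32)))
g=(W[...,2]>106)&(abs(W[...,0]-580)<40)&(W[...,1]<-245)&(W[...,1]>-310)
P=W[g]; print("grip top",g.sum(),P.mean(0),cv2.minAreaRect(P[:,:2].astype(np.float32)))
for a in range(535,660,10):
    k=(W[...,2]>106)&(abs(W[...,0]-a)<5)&(W[...,1]<-175)&(W[...,1]>-340)&~o
    if k.sum()>20: print(a,k.sum(),np.percentile(W[k][:,1],[1,99]).round(1),np.median(W[k][:,2]).round(1))
rep("end")
```

```text
Traceback (most recent call last):
bench.Unreachable: the arm cannot follow that straight line within its joint ranges
```

Run:
```python
from h import *
r.movep([520,200,285],q_down(np.radians(85)))
print(np.round(kin.ik([555,-250,270],q_down(np.radians(90))),2))
r.movep([555,-250,270],q_down(np.radians(90))); hand.set_gripper(1.0); r.hold(.05)
p,d,i=look("wrist");W=cloud(d,i); cv2.imwrite("pics/w13.png",p); np.savez("w13.npz",p=p,W=W,pose=i["pose"])
for n in("squeeze","trigger_face"): print(n,[(np.round(x["location"],1),round(x["p"],2)) for x in models.pinpoint("wrist",n)[:3]])
H,S,V=cv2.split(cv2.cvtColor(p,cv2.COLOR_BGR2HSV))
o=(H>5)&(H<20)&(S>150)&(abs(W[...,0]-600)<60)&(abs(W[...,1]+235)<40)&(W[...,2]>102)
print("trig top",o.sum(),W[o].mean(0),cv2.minAreaRect(W[o][:,:2].astype(np.float32)))
g=(W[...,2]>106)&(abs(W[...,0]-580)<40)&(W[...,1]<-245)&(W[...,1]>-310)
P=W[g]; print("grip top",g.sum(),P.mean(0),cv2.minAreaRect(P[:,:2].astype(np.float32)))
for a in range(535,660,10):
    k=(W[...,2]>106)&(abs(W[...,0]-a)<5)&(W[...,1]<-175)&(W[...,1]>-340)&~o
    if k.sum()>20: print(a,k.sum(),np.percentile(W[k][:,1],[1,99]).round(1),np.median(W[k][:,2]).round(1))
rep("end")
```

```text
[-0.1   0.22 -0.04  0.   -1.32 -1.47]
squeeze [(array([ 594.2, -271.6,   98.3]), 0.8)]
trigger_face [(array([ 596.4, -226.1,   96.8]), 0.94)]
trig top 650 [ 600.24174174 -232.11641479  125.57212161] ((590.8009033203125, -232.278076171875), (91.63656616210938, 14.899426460266113), 2.2533152103424072)
grip top 12425 [ 554.15882904 -284.68864977  312.25479613] ((579.9358520507812, -277.51861572265625), (64.96792602539062, 79.8631820678711), 89.98432159423828)
535 5353 [-289.  -210.2] 378.5
545 21321 [-321.6 -177.6] 365.5
555 5260 [-315.5 -183.3] 362.7
565 2355 [-317.2 -182.1] 342.3
575 283 [-282.2 -253.7] 113.0
585 288 [-282.6 -253.7] 113.2
595 276 [-284.1 -253.8] 113.0
605 270 [-284.3 -254.8] 113.1
615 249 [-284.2 -255.4] 112.8
625 240 [-284.3 -256. ] 112.6
635 665 [-317.1 -200.1] 112.1
645 1300 [-318.9 -196.6] 118.1
655 1010 [-319.6 -194.8] 119.3
end None [ -61.15 -326.9   269.99] [ 0.3 -0.8 -0. ] [-0.01  0.07 -0.04] gw 0.999 t 52.32
```

View pics/w13.png

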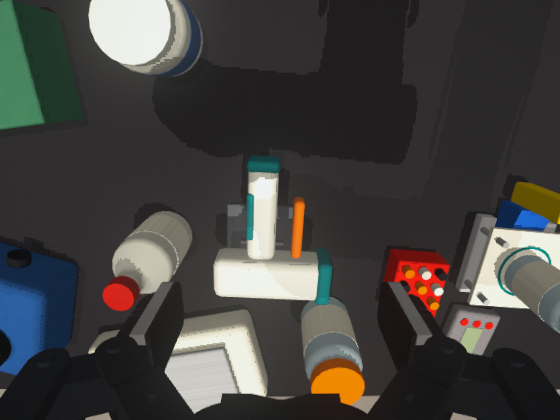

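Run:
```python
from h import *
q=q_down(np.radians(87.2)); X,Y=593.5,-260.8
r.movep([X,Y,165],q)
t=r.movel([X,Y,85],q,feed=110,f_stop=15); s=r.get_state(); print(t,s["tool_pos"],s["ft_force"],s["time"])
assert not t
hand.set_gripper(0.0,35); s=r.get_state(); print("closed",s["gripper_width"],s["ft_force"],s["tool_pos"],s["time"])
r.hold(0.5); p,d,i=look("top"); crop(p,355,185,110,90,7,"pics/t14.png"); r.hold(0.5)
s=r.get_state(); print("held",s["gripper_width"],s["ft_force"],s["time"])
p,d,i=look("scene"); crop(p,225,180,110,90,7,"pics/s14.png")
```

```text
False [ 594.21738441 -260.98485338   86.10533014] [0.27290097 0.7490412  0.78108511] 53.7167
closed -0.002297999049899231 [-0.15151553 -1.21730638  6.47254083] [ 594.13365064 -260.92650916   85.74527232] 54.4833
held 0.0011603578832507797 [-0.40879246 -1.60366918  5.46550508] 55.5333
```

View pics/s14.png

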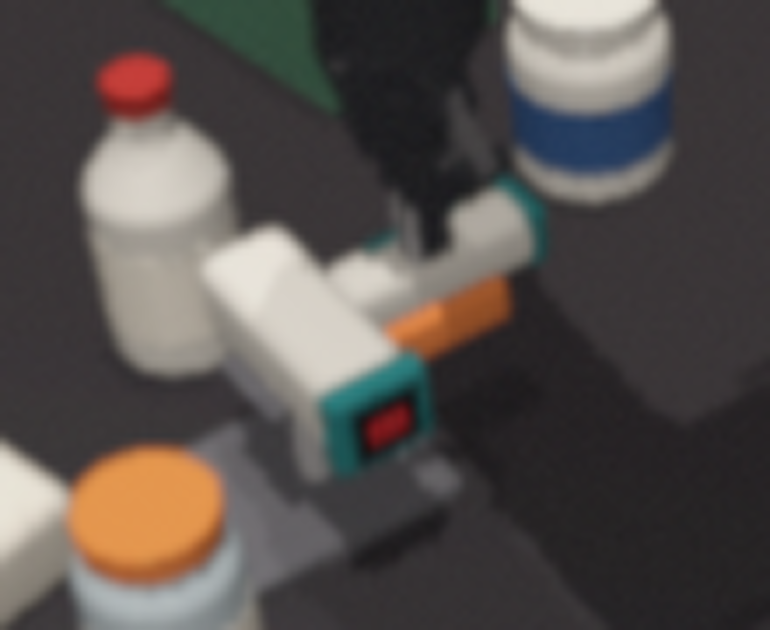

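View pics/t14.png

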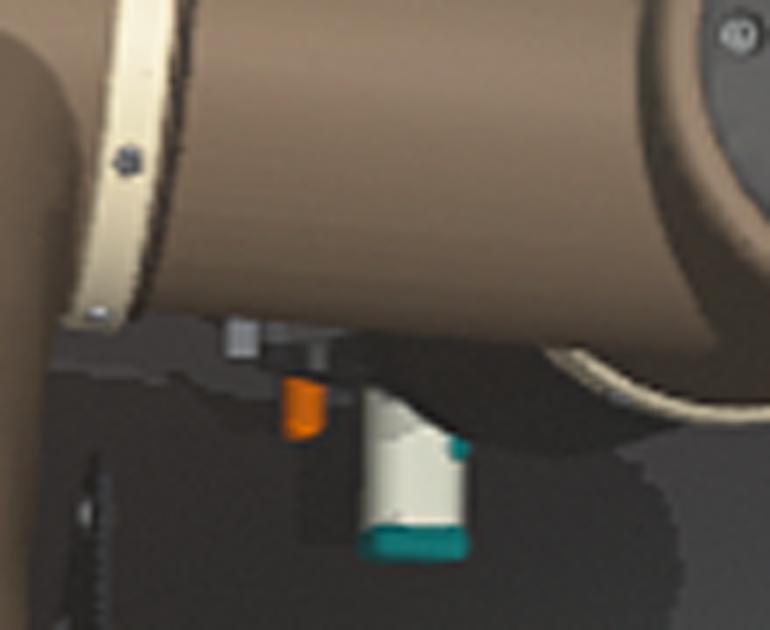

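Run:
```python
from h import *
p,d,i=look("wrist"); cv2.imwrite("pics/w14.png",p); print(r.get_state()["tool_pos"],r.get_state()["gripper_width"],r.nose_length)
```

```text
[ 594.11043203 -260.89625388   85.7430374 ] 0.001360521417348219 8.0
```

View pics/w14.png

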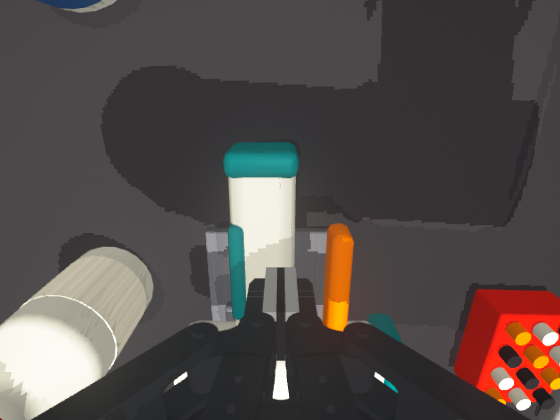

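Run:
```python
from h import *
p,d,i=look("wrist"); W=cloud(d,i); s=r.get_state()
for a in (-8,0,11,20,30,40): print(a,proj([s["tool_pos"]+[0,0,a]],i).round(0))
for rr in (262,266,270,275,280,285,290,300): print(rr,W[rr,275].round(0),W[rr,285].round(0))
print("grip",W[220,262].round(0),"trig",W[260,340].round(0),W[235,340].round(0),W[300,340].round(0))
```

```text
-8 [[279. 249.]]
0 [[279. 255.]]
11 [[279. 265.]]
20 [[279. 273.]]
30 [[279. 284.]]
40 [[279. 296.]]
262 [ 584. -262.  113.] [ 585. -258.  112.]
266 [ 586. -263.  113.] [ 587. -258.  112.]
270 [nan nan nan] [ 584. -258.  121.]
275 [ 585. -262.  124.] [ 584. -258.  125.]
280 [ 584. -262.  129.] [ 584. -258.  129.]
285 [ 584. -262.  133.] [ 585. -258.  132.]
290 [ 585. -262.  136.] [ 585. -258.  136.]
300 [ 584. -262.  144.] [ 585. -258.  143.]
grip [ 563. -267.  113.] trig [ 587. -232.  108.] [ 575. -232.  106.] [ 608. -232.  109.]
```

The jaws report fully shut, which can't be a proper pinch, so I don't count that as a squeeze. Opening and checking the geometry.

Run:
```python
from h import *
hand.set_gripper(1.0,35)
p,d,i=look("wrist"); cv2.imwrite("pics/w15.png",p); W=cloud(d,i); s=r.get_state(); print(s["tool_pos"],s["gripper_width"],s["ft_force"].round(1),s["time"])
H,S,V=cv2.split(cv2.cvtColor(p,cv2.COLOR_BGR2HSV))
o=(H>5)&(H<20)&(S>150)&(W[...,2]>95)&(W[...,2]<125)&(W[...,1]<-200)
for a in range(570,640,10):
    k=o&(abs(W[...,0]-a)<5)
    if k.sum()>5: print(a,np.percentile(W[k][:,1],[3,97]).round(1),np.median(W[k][:,2]).round(1))
np.savez("w15.npz",p=p,W=W)
```

```text
[ 593.45117653 -260.83005054   84.94502913] 1.0004473726909973 [-0.6  0.3  0. ] 56.5167
570 [-233.1 -228.5] 101.0
580 [-236.1 -226.1] 107.7
590 [-236.6 -226.4] 108.5
600 [-237.1 -226.8] 108.5
610 [-237.5 -227.4] 108.6
620 [-238.  -228.2] 108.6
630 [-238.5 -228.5] 108.6
```

View pics/w15.png

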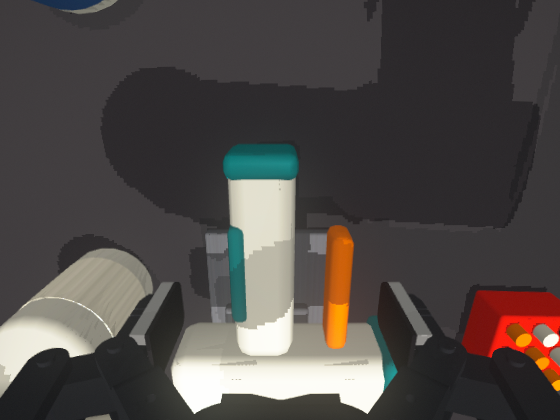

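Run:
```python
import numpy as np
W=np.load("w15.npz")["W"]
for c in [(288,165),(300,165),(320,160),(345,155),(360,140),(288,395),(300,398),(320,405),(345,415),(350,270),(330,260),(340,205),(360,300)]: print(c,W[c].round(0))
```

```text
(288, 165) [ 581. -306.  135.]
(300, 165) [ 582. -304.  143.]
(320, 160) [ 584. -303.  152.]
(345, 155) [ 588. -303.  160.]
(360, 140) [ 580. -300.  176.]
(288, 395) [ 585. -214.  136.]
(300, 398) [ 586. -216.  144.]
(320, 405) [ 585. -217.  156.]
(345, 415) [ 590. -216.  163.]
(350, 270) [ 633. -268.  112.]
(330, 260) [ 620. -272.  113.]
(340, 205) [ 636. -304.  100.]
(360, 300) [ 640. -252.  113.]
```

The depth data shows the fingertips about 27 mm behind the reported TCP when shut (the bottle was held by its cap, the wedge near its top). So the jaws closed above the scanner grip and the trigger never moved. Going down 41 mm more and pinching properly.

Run:
```python
from h import *
s=r.get_state(); X,Y=593.5,-260.8
t=r.movel([X,Y,44],None,feed=90,f_stop=12); s=r.get_state(); print(t,s["tool_pos"],s["ft_force"].round(1),s["time"])
if not t:
    hand.set_gripper(0.0,40); s=r.get_state(); print("closed",s["gripper_width"],s["ft_force"].round(1),s["tool_pos"].round(1),s["time"])
    if s["gripper_width"]>.4:
        r.hold(.5)
        p,d,i=look("wrist"); cv2.imwrite("pics/w16.png",p); W=cloud(d,i)
        H,S,V=cv2.split(cv2.cvtColor(p,cv2.COLOR_BGR2HSV))
        o=(H>5)&(H<20)&(S>150)&(W[...,2]>95)&(W[...,2]<125)&(W[...,1]<-200)
        for a in range(570,640,10):
            k=o&(abs(W[...,0]-a)<5)
            if k.sum()>5: print(a,np.percentile(W[k][:,1],[3,97]).round(1))
        r.hold(.55); s=r.get_state(); print("held",s["gripper_width"],s["ft_force"].round(1),s["time"])
    hand.set_gripper(1.0); 
    p,d,i=look("wrist"); cv2.imwrite("pics/w17.png",p); print(r.get_state()["time"])
```

```text
False [ 593.61110142 -260.92280026   43.97269861] [ 0.1  1.1 -0. ] 57.125
closed 0.5670831094725408 [-2.3  5.9  4.5] [ 594.1 -259.9   45.3] 57.5583
580 [-251.  -240.9]
590 [-249.4 -238.6]
600 [-246.9 -235.9]
610 [-244.9 -235.4]
620 [-243.3 -234.8]
630 [-241.4 -236.6]
held 0.5695809342466026 [-1.6  6.1  5.2] 58.6583
59.1667
```

View pics/w16.png

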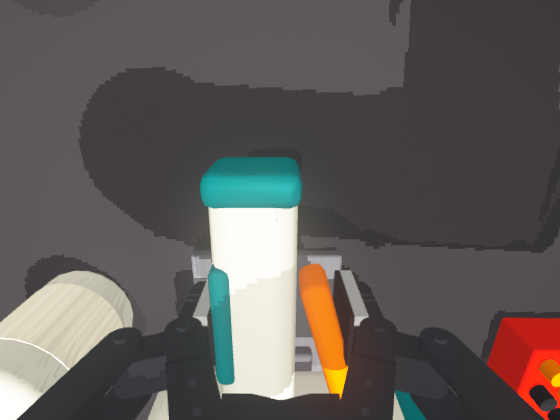

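View pics/w17.png

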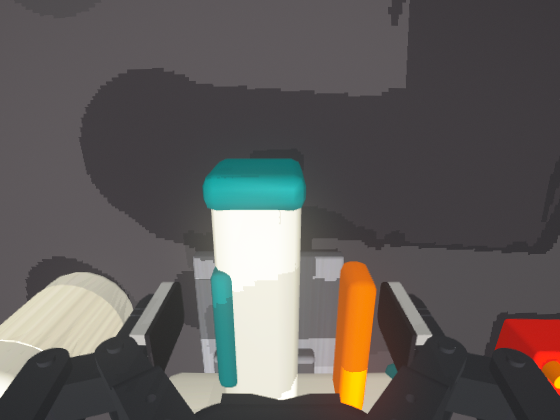

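Trigger moved 12 mm (home is 11), was held about 1.1 s, and has sprung back. Retreating and doing a final check.

Run:
```python
from h import *
r.movel([593.5,-260.8,215],None,feed=160)
r.hold(.2)
p,d,i=look("top"); cv2.imwrite("pics/t18.png",p)
gauge("scene")
p,d,i=look("scene"); cv2.imwrite("pics/s18.png",p)
print(r.get_state()["time"])
```

```text
scene red 23 [48.1 49.1 49.9 52.  52.7] [721.6 142.4  49.9]
scene green 9 [47.  48.2 50.8 53.6 55.1] [730.2 172.2  50.8]
scene plate 663 [ 9.5 50.5 52.4 53.8 68. ] [710.3 101.2  52.4]
scene pointer [(array([345. , 260.1,  28.2]), 0.97), (array([ 299.1, -127.2,   33.9]), 0.84), (array([722.9, 152.3,  48.8]), 0.69)]
scene mark_c [(array([ 413.2, -383.6,   55.4]), 0.66), (array([719.5, 160.7,  51.9]), 0.55)]
60.8333
```

View pics/s18.png

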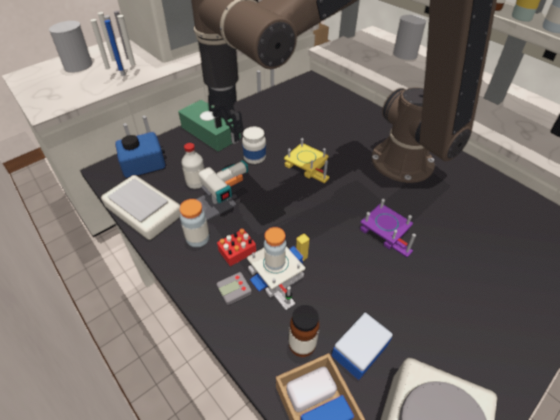

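View pics/t18.png

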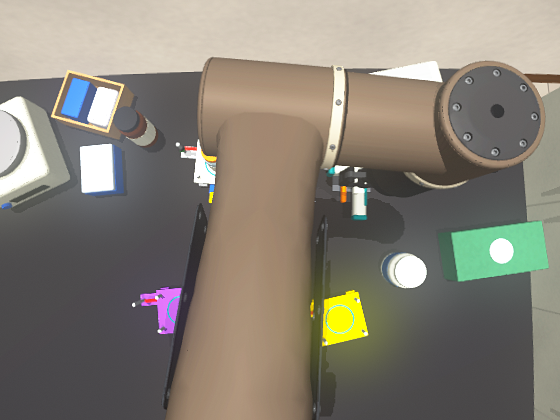

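The scene view shows the bottle upright in the ring (275,248), the wedge in place (302,245) and the pointer at the band (290,293). The bystanders are where they were and the trigger is out, so I'm handing in.

```bash
python3 -c "
from bench import r
print(r.get_state()['time']); r.sign_off()"
```

```text
60.8333
the job is handed in; nothing more can be done
```

I finished the job and handed it in at about 61 s. The sample bottle stands upright in the ring and the wedge holds the plate up with the pointer level with the green band. After that I squeezed the scanner's trigger home, held it for about 1.1 s and let it spring back.

**Last checks**
- **Height:** the plate is about 17 mm up. The pointer's mid-height is about 48 mm and the band centre about 48–49 mm by depth. The network's readings of the band ranged from 46 to 52 mm, which fits the 8 mm band but is rough.
- **Bottle:** after I placed it, its axis was within 1–2 mm of the ring centre. It was still upright in the last picture.
- **Trigger:** its face moved about 12 mm; home is 11 mm. It was back out in the pictures taken after release.
- **Bystanders:** they look unmoved in the last scene picture. Part of the last top view was hidden by the arm.

**What went wrong along the way**
- **Wedge jam:** the wedge stuck at the roller because the tool was pressing it down onto the bench. It slid in once I took that load off.
- **First squeeze missed:** the jaws shut above the scanner grip and rested on it with about 6 N, without moving the trigger. By the depth picture, the shut fingertips were about 27 mm behind the TCP (tool point), not 8 mm ahead as `r.nose_length` says. I went 41 mm lower and the second squeeze worked.
- **Higher grips than planned:** for the same reason the bottle was carried by its cap and the wedge by the top of its grip, but neither slipped.

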